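# Refill the sample-pot feeder

## Task

Refill the sample-pot feeder on the lab bench: first pull up its selector knob, turn it from feed to load and let it drop into its notch, then put every sample pot from the tray into the clear tube, upright with lids up, one on top of another. Stand the steel follower weight on the stack in the tube and press it firmly down until the sprung seat under the stack has sunk as far as it goes, then let go, and finally set the selector back to feed, dropped into its notch again. Leave the other things on the bench where they are.

Things in the scene. Friction and masses are not known exactly. Their poses are not given: they have to be found in the camera images.
- feeder: the feeder, fixed to the bench: an aluminium base plate 110 mm (x) by 320 mm (y), 12 mm thick. A clear upright tube with a steel funnel mouth stands on it at y = +75 mm; a white selector pod, 95 by 105 mm and 150 mm tall, with a black knob on top stands at y = -85 mm. Behind the tube (x = +49 mm) is a column up to 203 mm. Origin: centre of the plate's underside, on the bench; z up
- tube_seat (a point): on the tube's axis, 20 mm above the bench, at the top of the sprung seat (as it stands unpressed) on which the first pot comes to stand. The tube has 62 mm inner diameter, 3 mm wall. Axes as the feeder's
- tube_mouth (a point): on the tube's axis at the rim of the funnel mouth, 215 mm above the bench (195 mm above the seat). The funnel's opening is about 76 mm across (outside about 85 mm) and narrows to the 62 mm bore 12 mm below the rim. A pot let go with its underside in the funnel slides down by itself; four pots reach 184 mm above the seat
- seat (a joint): how far the sprung seat under the stack is pressed down, in m: 0 unpressed to 0.006 at its stop. It starts to sink at 6 N and is at its stop at 12 N, the weight of the stack included; springs back when let go
- knob_grip (a point): on the axis of the selector knob, at the height to grip: 34 mm above the pod's top, 13 mm below the knob's top. The grip is an upright black bar 64 mm long, 16 mm thick, 35 mm high (from 12 mm above the pod's top), to be pinched across its thickness; a round skirt of 26 mm radius is below it. This point's x axis lies along the bar towards the end with a white line (the pointer), z up; it rises and turns with the knob
- knob_turn (a joint): angle of the selector knob in rad, growing anticlockwise seen from above. 0 = feed (pointer towards the tube, the feeder's +y), 1.2 = load (pointer 69 degrees anticlockwise from there, nearly towards the feeder's -x); stops just beyond at -0.03 and 1.23. A black mark on the pod shows each position. It can turn only while pulled up; between the two notches it rests on a steel hump and stays up
- knob_lift (a joint): how far the knob is pulled up, in m: 0 down in a notch, 0.018 at most. It must be up by at least 0.010 to turn over the hump. A spring pulls it down with 4 N (down) to 8 N (fully up)
- tray: fixed steel tray, 310 mm (x) by 270 mm (y), floor 5 mm thick, rim 12 mm high, with a white block of small vials 50 mm tall over all along its +x edge (x = 110 to 146 mm). The pots stand on its floor, 5 mm above the bench. Origin: centre of its underside
- pot1: sample pot, a closed white plastic cylinder 58 mm in diameter and 46 mm tall with a wide flat orange lid that forms its top 13 mm, about 80 g; stands upright on the steel tray at the start (2 to 4 pots are there, the others absent). All pots are alike. Origin: centre of its underside, z up through the lid
- pot2: sample pot, a closed white plastic cylinder 58 mm in diameter and 46 mm tall with a wide flat orange lid that forms its top 13 mm, about 80 g; stands upright on the steel tray at the start (2 to 4 pots are there, the others absent). All pots are alike. Origin: centre of its underside, z up through the lid
- pot3: sample pot, a closed white plastic cylinder 58 mm in diameter and 46 mm tall with a wide flat orange lid that forms its top 13 mm, about 80 g; stands upright on the steel tray at the start (2 to 4 pots are there, the others absent). All pots are alike. Origin: centre of its underside, z up through the lid
- pot4: sample pot, a closed white plastic cylinder 58 mm in diameter and 46 mm tall with a wide flat orange lid that forms its top 13 mm, about 80 g; stands upright on the steel tray at the start (2 to 4 pots are there, the others absent). All pots are alike. Origin: centre of its underside, z up through the lid
- follower: follower weight, about 200 g, 140 mm tall: a steel disc 58 mm in diameter and 14 mm thick, a stem 14 mm thick on its axis, and a black grip 24 mm thick from 110 to 140 mm up, flat on top. Stands upright on the bench on the feeder's -x side. Origin: centre of its underside, z up along the stem. With two pots in the tube its top stands 37 mm above the funnel's rim, 46 mm more for each further pot
- dishes: bystander: stack of three clear dishes, 64 mm in diameter, 48 mm tall. Origin: centre of its underside
- amber_bottle: bystander: amber jar 48 mm in diameter, 85 mm tall. Origin: centre of its underside
- wash_bottle: bystander: white bottle with a blue cap, 70 mm in diameter, 170 mm tall. Origin: centre of its underside
- forceps: bystander: flat steel forceps 130 mm long, 7 mm high, lying on the bench. Origin: centre of its underside
Mind the look-alikes: they are no part of the job. What is shaped like the follower but red is not meant. Leave any turquoise look-alike of the pot1 alone.

How it is judged (in metres and radians):
On the way, in this order (a step that is already met when the one before it is completed fails the run):
1. the selector is turned to load and down in its notch (value of joint knob_turn above 1.1 rad and value of joint knob_lift below 0.003 m), for 0.3 s.
2. every pot stands upright, lid up, in the tube, with the selector at load (all of step 1 and horizontal distance between each of pot1, pot2, pot3, pot4 and tube_seat below 0.008 m and z of each of pot1, pot2, pot3, pot4 in the frame of tube_seat below 0.15 m and angle between each of pot1, pot2, pot3, pot4's own z axis and vertical below 0.15 rad and linear speed of each of pot1, pot2, pot3, pot4 below 0.03 m/s), for 0.3 s.
3. the follower stands in the tube on the stack and is pressed so that the seat sinks, with the selector at load (all of step 1 and horizontal distance between follower and tube_seat below 0.008 m and angle between follower's own z axis and vertical below 0.12 rad and z of follower in the frame of tube_seat below 0.197 m and z of follower in the frame of pot1 above 0.035 m and z of follower in the frame of pot2 above 0.035 m and z of follower in the frame of pot3 above 0.035 m and z of follower in the frame of pot4 above 0.035 m and value of joint seat above 0.0045 m), for 0.2 s.
4. the selector is back at feed and down in its notch (value of joint knob_turn below 0.1 rad and value of joint knob_lift below 0.003 m), for 0.3 s.
At the end, for the whole second after the job is handed in: All pots in the tube, within 8 mm of its axis, lid up within 0.15 rad, at rest; the follower above them in the tube within 8 mm and 0.12 rad, at rest, let go (seat under 4 mm); the selector within 0.1 rad of feed and down (under 3 mm) (all of step 4 and horizontal distance between each of pot1, pot2, pot3, pot4, follower and tube_seat below 0.008 m and z of each of pot1, pot2, pot3, pot4 in the frame of tube_seat below 0.15 m and angle between each of pot1, pot2, pot3, pot4's own z axis and vertical below 0.15 rad and linear speed of each of pot1, pot2, pot3, pot4, follower below 0.03 m/s and angle between follower's own z axis and vertical below 0.12 rad and z of follower in the frame of tube_seat below 0.197 m and z of follower in the frame of pot1 above 0.035 m and z of follower in the frame of pot2 above 0.035 m and z of follower in the frame of pot3 above 0.035 m and z of follower in the frame of pot4 above 0.035 m and value of joint seat below 0.004 m); the robot touches nothing.
It fails at once if the dishes is pushed or carried more than 30 mm away (distance of dishes from where it was at the start of the episode above 0.03 m).
It fails at once if the amber bottle is pushed or carried more than 30 mm away (distance of amber_bottle from where it was at the start of the episode above 0.03 m).
It fails at once if the wash bottle is pushed or carried more than 30 mm away (distance of wash_bottle from where it was at the start of the episode above 0.03 m).
It fails at once if the forceps is pushed or carried more than 30 mm away (distance of forceps from where it was at the start of the episode above 0.03 m).
Of pot1, pot2, pot3, pot4 only 2 to 4 are there at a start; the rules pass over those that are not, and their reading is None.
At some moment in a run one of pot1, pot2, pot3, pot4 may be knocked a few centimetres aside while the robot is not near it.
It also fails if it takes over 210 s, if anything falls off the work surface, if the arm or the gripper's body presses on something with over 40 N, if the wrist force passes 120 N, or if a joint passes its speed limit or range.

## Robot

A 6-joint arm with a two-finger parallel gripper is mounted at the origin on the work surface. World frame = base frame: x ahead of the robot, y to its left, z up, the work surface at z = 0. Lengths are in mm, angles in rad, forces in N, time in s.
With the tool pointing down it reaches from about 275 to 750 mm from the base axis. Payload 10.2 kg.
Tool frame: the origin (TCP) lies between the finger pads; the fingertips stand 22 mm ahead of it and the grasp point (between the pads) lies 3 mm ahead of it (ctrl.nose_length is the distance from the TCP to the fingertips, in mm); y points along the fingers, z is the direction in which the jaws open and shut, and the axes are right-handed (so a half turn about y gives the same grasp; the last joint's range is limited). The gripper opens to 85 mm and grips with 20 to 120 N. Pads are 22 mm wide; open, the fingers measure 114 mm over their backs; the gripper's body (76 mm by 85 mm) begins 54 mm behind the grasp point. The pads swing forward as they close: fully open they stand 13 mm farther back than shut.
Start: joints at [1.07, 0.313, 1.498, -0, 1.331, -0.223], TCP at [143.989, 504.874, 225.194] pointing down, gripper open.
Joint ranges: [-2.94, 2.94], [-0.97, 2.17], [0.19, 2.56], [-1.23, 4.37], [0.02, 3.11], [-2.88, 2.88]. Speed limits (rad/s): [2.39, 2.39, 3.01, 3.14, 3.14, 3.14].

## Interface

Orientations are given as a unit quaternion [w, x, y, z].
In Python, from rig import ctrl, eyes, models gives the robot as it stands.
- The arm moves only by the shell command python3 -m crank 'ROWS' [FORCE]. ROWS is JSON, a list of rows, each an object with "dp": the shift along the tool's x, y, z in mm, a list of three; "roll": the turn about the tool's y in rad; "gripper": the closure in counts, from 0 (fully open) to 255 (shut). A call has 1 to 10 rows; each row is the pose to reach, as a shift and turn from the pose commanded when the call began, along the tool's axes at that moment; what a row does not reach only later rows make up. A row lasts 1/12 s, in which the tool goes at most 41.7 mm and 7.16 degrees, less where a joint would pass 70% of its speed; a pose out of reach is approached as far as the arm can. A call with a gripper value outside its range is refused whole. The fingers move at their own pace and stop on an object; FORCE is the grip in N (left out, the last holds). Time passes only in rows, so rows that repeat a pose let the fingers close. It gives the time, the measured TCP pose, the force and the opening at its end, in the units of the state.
- ctrl.sense(): the state, without advancing time (a new reading comes with each control period).
- eyes.capture(name): name is "scene" or "top" or "wrist"; returns a dict with "color" (480x640x3 uint8, red, green, blue), "fx", "fy", "cx", "cy" (pixels), "distortion" ([k1, k2, p1, p2, k3] as OpenCV has them; the pictures are not rectified), "R" (3x3) and "t" (3): a world point X has camera coordinates R X + t. Camera axes: x right, y down, z forward; pixel columns grow to the right and rows downward; lengths in mm; the calibration is good to about 2 mm. A picture is of the moment at which its call begins. There is no depth.
- ctrl.finish_job(): hands the job in, once; it reports no verdict.
Trained networks look in a picture, given as the dict that the camera call returned (one of the last four; its "shot" number tells which), for a name from the list of things; names that differ only in an ending like _2 or _b are one class to them, and where a whole thing is asked for, a point or a joint stands for the part that bears it (a point fixed in the world has none). Each returns a list of dicts, best first, with "confidence" (0 to 1); they miss things now and then, are a little off and sometimes report something else, mostly with a low value. They report only what shows in the picture. A call takes as long as a camera call. They do not tell look-alikes from the thing itself.
- models.spot_in(picture, label): "extent" ([centre column, centre row, width, height] in pixels, round what is visible of it).
- models.spot_point(picture, label): "centre" ([column, row] in pixels: a listed point, or the origin of a listed thing).
The state is a dict: "time_s": time; "joints": joint angles; "dq": joint speeds; "tau": joint torques, N m; "eef_pos": TCP position; "ee_rot": TCP orientation; "force": force on the tool from outside, world axes, zero at the start; "wrist_torque": the same for the moment, N m; "grip_width": opening from 0.0 (shut) to 1.0 (fully open).
Only numpy, scipy, OpenCV 4.12 (cv2) and the standard library are available. Lean on these libraries where they do the work, as an engineer would, in place of code of your own. Each camera call takes 0.05 s, during which the arm holds its last target. There are 200 camera calls.

## Working session

There is one attempt and no reset: what is moved stays moved. The work goes in short steps, Python scripts to look and compute and a shell command to move; the robot and the scene stay as the last step left them, time stands still between calls to the robot, and variables do not carry over. Pictures are saved under pics/ and viewed, about 12 in all and at most 16, crops included, and the job is handed in when it is done.

```bash
ls; mkdir -p pics
cat > h.py <<'E'
import cv2, numpy as np, json
from rig import ctrl, eyes, models
def ray(p,uv):
    K=np.array([[p['fx'],0,p['cx']],[0,p['fy'],p['cy']],[0,0,1.]])
    n=cv2.undistortPoints(np.array([[uv]],float),K,np.array(p['distortion'],float))[0,0]
    R=np.array(p['R']);t=np.array(p['t'])
    return -R.T@t, R.T@np.array([n[0],n[1],1.])
def atz(p,uv,z):
    c,d=ray(p,uv); return c+d*(z-c[2])/d[2]
def proj(p,X):
    K=np.array([[p['fx'],0,p['cx']],[0,p['fy'],p['cy']],[0,0,1.]])
    return cv2.projectPoints(np.array([X],float),cv2.Rodrigues(np.array(p['R']))[0],np.array(p['t'],float),K,np.array(p['distortion'],float))[0][0,0]
def save(p,n,crop=None,s=1):
    im=p['color'][:,:,::-1]
    if crop: x0,y0,x1,y1=crop; im=im[y0:y1,x0:x1]
    cv2.imwrite('pics/'+n,cv2.resize(im,None,fx=s,fy=s,interpolation=cv2.INTER_CUBIC))
def axes():
    from scipy.spatial.transform import Rotation as Ro
    q=ctrl.sense()['ee_rot']; return Ro.from_quat([q[1],q[2],q[3],q[0]]).as_matrix()
def todp(target,cmd=None):
    "world target -> tool dp"
    return axes().T@(np.array(target)-np.array(ctrl.sense()['eef_pos']))
E
python3 - <<'E'
from h import *
s=ctrl.sense();print(s);print(axes().round(3))
Z={'tube_mouth':215,'tube_seat':20,'knob_grip':184,'feeder':0,'tray':0,'pot1':5,'follower':0,'dishes':0,'amber_bottle':0,'wash_bottle':0,'forceps':0}
for n in ['top','scene']:
    p=eyes.capture(n); save(p,n+'0.png'); print(n,'cam',ray(p,(320,240))[0].round())
    for l,z in Z.items():
        print(l,[(round(d['confidence'],2),np.round(d['centre']).tolist(),atz(p,d['centre'],z)[:2].round().tolist()) for d in models.spot_point(p,l)])
E
```

```text
pics
{'time_s': 0.0, 'joints': array([ 1.06961498e+00,  3.13439554e-01,  1.49843415e+00,  1.61097796e-05,
        1.33100271e+00, -2.23379782e-01]), 'dq': array([ 0.00139925,  0.00020634,  0.00022005,  0.00137791, -0.000302  ,
       -0.00083924]), 'tau': array([-1.90429331e-03, -4.12270474e+01, -2.59742206e+01, -3.25765041e-04,
        4.08371605e-03, -1.87551287e-06]), 'eef_pos': array([143.84473009, 504.63552722, 224.64153023]), 'ee_rot': array([-0.69987369,  0.70071861, -0.09806952,  0.09773745]), 'force': array([0.90283452, 0.24090417, 0.04834474]), 'wrist_torque': array([ 0.04037547,  0.02935197, -0.02195815]), 'grip_width': 1.0002095159680826}
[[ 0.962 -0.001  0.274]
 [-0.274 -0.001  0.962]
 [-0.    -1.    -0.001]]
top cam [ 332.    2. 1370.]
tube_mouth [(0.37, [426.0, 316.0], [432.0, -181.0])]
tube_seat [(0.7, [256.0, 230.0], [604.0, 181.0]), (0.58, [192.0, 255.0], [532.0, 317.0]), (0.15, [483.0, 272.0], [558.0, -333.0])]
knob_grip [(0.68, [253.0, 227.0], [576.0, 166.0]), (0.21, [241.0, 303.0], [424.0, 172.0])]
feeder [(0.77, [224.0, 250.0], [554.0, 252.0]), (0.5, [348.0, 153
[... 933 characters left out ...]
 [232.0, 239.0], [524.0, -277.0]), (0.2, [418.0, 327.0], [548.0, 254.0])]
pot1 [(0.94, [234.0, 217.0], [448.0, -334.0]), (0.92, [243.0, 254.0], [560.0, -211.0]), (0.77, [204.0, 240.0], [571.0, -334.0]), (0.75, [270.0, 229.0], [439.0, -214.0]), (0.63, [266.0, 195.0], [307.0, -324.0]), (0.39, [233.0, 244.0], [543.0, -257.0])]
follower [(0.62, [418.0, 284.0], [428.0, 208.0]), (0.56, [412.0, 256.0], [336.0, 158.0]), (0.32, [243.0, 252.0], [551.0, -218.0])]
dishes [(0.73, [340.0, 255.0], [431.0, -0.0]), (0.7, [271.0, 231.0], [439.0, -209.0]), (0.25, [449.0, 329.0], [519.0, 313.0])]
amber_bottle []
wash_bottle [(0.77, [238.0, 357.0], [808.0, -21.0])]
forceps [(0.59, [275.0, 326.0], [704.0, -5.0])]
```

View pics/top0.png

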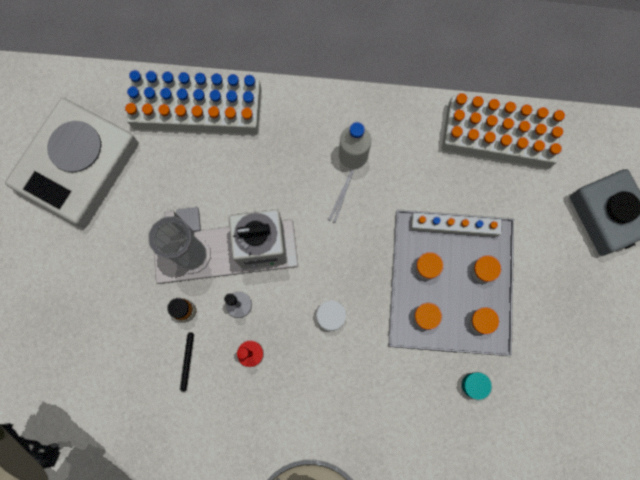

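View pics/scene0.png

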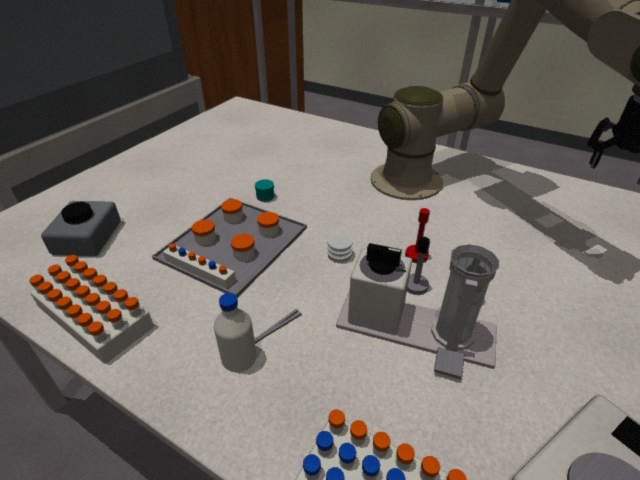

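Top view: four orange pots on the tray at about (430,266), (488,269), (428,317) and (486,321). There is a turquoise look-alike at (477,386). The grey follower with a black grip is at (235,302) and the red look-alike at (250,354). The knob is at (255,231) and the tube's funnel at about (171,237). I'll triangulate these next.

```bash
cat >> h.py <<'E'
def tri(obs):
    A=np.zeros((3,3));b=np.zeros(3)
    for p,uv in obs:
        c,d=ray(p,uv);d=d/np.linalg.norm(d);M=np.eye(3)-np.outer(d,d);A+=M;b+=M@c
    return np.linalg.solve(A,b)
def lids(p,z=51,lo=(3,150,110),hi=(16,255,255),amin=150):
    m=cv2.inRange(cv2.cvtColor(p['color'],cv2.COLOR_RGB2HSV),lo,hi)
    n,_,st,c=cv2.connectedComponentsWithStats(m)
    return [(st[i,4],c[i].round(1).tolist(),atz(p,c[i],z)[:2].round(1).tolist()) for i in range(1,n) if st[i,4]>=amin]
E
python3 - <<'E'
from h import *
t=eyes.capture('top');s=eyes.capture('scene')
for l in ['knob_grip','follower','tube_mouth']:
    a=models.spot_point(t,l);b=models.spot_point(s,l)
    for x in a[:2]:
        for y in b[:2]:print(l,x['centre'],y['centre'],tri([(t,x['centre']),(s,y['centre'])]).round(1))
print('funnel',tri([(t,(171,237)),(s,(472,262))]).round(1))
print('knobtop',tri([(t,(254,231)),(s,(384,252))]).round(1))
for q in lids(t):print(q)
print('scene',lids(s))
save(t,'c1.png',(140,190,310,340),4.5)
E
```

```text
follower [249.6, 351.3] [415.0, 283.5] [335.4 177.3 -89.4]
follower [249.6, 351.3] [417.5, 256.0] [334.5 168.1   2.2]
follower [239.8, 305.0] [415.0, 283.5] [433.5 200.9   4.9]
follower [239.8, 305.0] [417.5, 256.0] [427.2 191.4  81.2]
tube_mouth [223.1, 252.5] [469.6, 256.7] [510.9 265.4 180.3]
tube_mouth [223.1, 252.5] [339.4, 255.3] [561.  154.3 170.6]
tube_mouth [167.3, 238.2] [469.6, 256.7] [533.3 318.9 215.1]
tube_mouth [167.3, 238.2] [339.4, 255.3] [592.  216.  236.3]
funnel [536.6 320.3 205.7]
knobtop [568.1 165.  183.5]
(np.int32(501), [429.5, 264.9], [557.3, -208.3])
(np.int32(513), [487.4, 268.1], [562.3, -335.2])
(np.int32(516), [427.5, 315.7], [446.7, -211.2])
(np.int32(537), [485.2, 320.4], [448.4, -335.6])
scene [(np.int32(191), [231.0, 204.6], [451.8, -332.8]), (np.int32(221), [267.5, 217.9], [450.0, -209.1]), (np.int32(228), [202.5, 225.8], [565.7, -332.3]), (np.int32(268), [241.9, 240.6], [560.2, -206.1]), (np.int32(188), [336.4, 416.7], [840.5, 220.0]), (np.int32(200), [358.3, 427.9], [838.6, 259.3]), (np.int32(214), [381.3, 439.5], [836.6, 298.6]), (np.int32(229), [405.4, 451.8], [834.7, 338.2]), (np.int32(249), [430.6, 464.5], [832.5, 377.6]), (np.int32(162), [456.3, 474.7], [826.8, 414.7])]
```

View pics/c1.png

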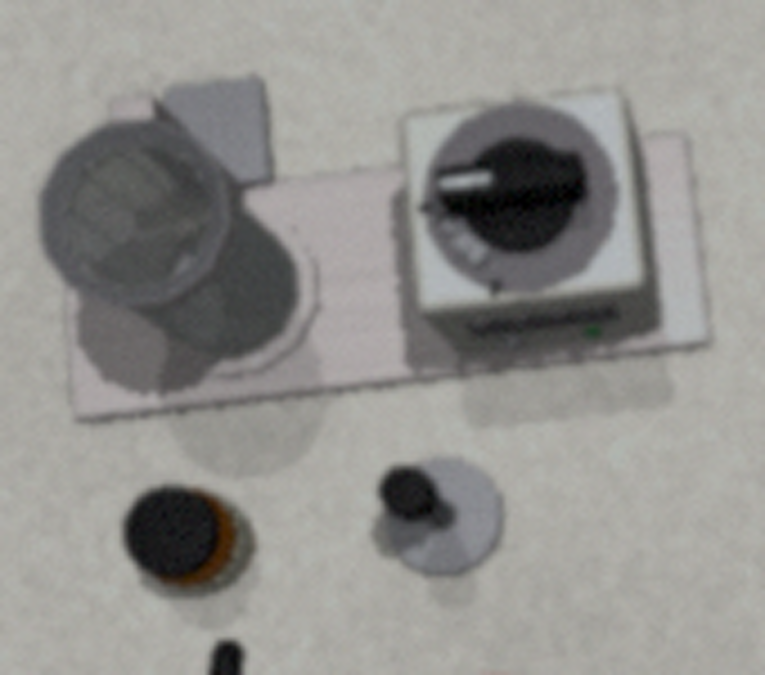

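Run:
```python
from h import *
t=eyes.capture('top')
f=lambda u,v,z: atz(t,(140+u/4.5,190+v/4.5),z)[:2].round(1)
print('knob',f(511,185,197),'funnel',f(135,212,215))
a,b=f(80,418,12),f(708,343,12);d=a-b;print(a,b,'yaw',np.arctan2(-d[0],d[1]))
a,b=f(440,184,197),f(583,178,197);d=a-b;print('bar',np.arctan2(-d[0],d[1]))
K=f(511,185,197);m1=f(427,207,150)-K;m2=f(497,287,150)-K;print('marks',m1,m2,np.arctan2(-m1[0],m1[1]),np.arctan2(-m2[0],m2[1]))
print('follower',f(441,515,14),f(407,494,140))
yaw=.127
print(todp([K[0],K[1],290]).round(1))
```

```text
knob [565.7 162.5] funnel [534.7 319.2]
[464.4 386.9] [532.2  80.5] yaw 0.21777028719148303
bar 0.14008135074383973
marks [-4.4 43.1] [-37.8   7.1] 0.10173571431517943 1.385128939020577
follower [434.2 202.1] [432.4 199.7]
[ 499.4  -64.8 -213.6]
```

```bash
python3 -m crank '[{"dp":[40,-65,-20],"roll":0.1},{"dp":[80,-65,-36],"roll":0.2},{"dp":[120,-65,-53],"roll":0.3},{"dp":[160,-65,-70],"roll":0.4},{"dp":[200,-65,-86],"roll":0.5},{"dp":[240,-65,-103],"roll":0.6},{"dp":[280,-65,-120],"roll":0.7},{"dp":[320,-65,-137],"roll":0.8},{"dp":[360,-65,-154],"roll":0.9},{"dp":[400,-65,-171],"roll":1.0}]'
cat > nx.py <<'E'
import sys
from h import *
# usage: nx.py x y z jawangle  -> dp and roll
x,y,z,a=map(float,sys.argv[1:5])
A=axes();s=ctrl.sense();j=np.arctan2(A[1,2],A[0,2])
d=(j-a+np.pi/2)%np.pi-np.pi/2
print('t',round(s['time_s'],2),'pos',s['eef_pos'].round(1),'dp',todp([x,y,z]).round(1),'roll',round(d,3),'jaw',round(j,3),'j6',s['joints'][5].round(2),'F',s['force'].round(1),'gw',round(s['grip_width'],3))
E
python3 nx.py 566 162 290 0.2
```

```text
t 1.65 pos [144.  504.9 225.2] dp [ 499.9  -64.8 -214. ] roll 1.093 jaw 1.293 j6 -0.22 F [-0.3 -0.2 -0.2] gw 1.002$[0]: bad value
```

```bash
python3 -m crank '[{"dp":[40,-65,-20],"roll":0.1,"gripper":0},{"dp":[80,-65,-36],"roll":0.2,"gripper":0},{"dp":[120,-65,-53],"roll":0.3,"gripper":0},{"dp":[160,-65,-70],"roll":0.4,"gripper":0},{"dp":[200,-65,-86],"roll":0.5,"gripper":0},{"dp":[240,-65,-103],"roll":0.6,"gripper":0},{"dp":[280,-65,-120],"roll":0.7,"gripper":0},{"dp":[320,-65,-137],"roll":0.8,"gripper":0},{"dp":[360,-65,-154],"roll":0.9,"gripper":0},{"dp":[400,-65,-171],"roll":1.0,"gripper":0}]'
python3 nx.py 566 162 290 0.2
```

```text
time_s: 2.48
eef_pos: [450.9, 255.0, 290.4]
ee_rot: [0.567, -0.566, 0.423, -0.423]
force: [0.7, 0.8, -0.5]
grip_width: 0.999
t 2.48 pos [450.9 255.  290.4] dp [121.9   0.4  83.9] roll 0.088 jaw 0.288 j6 0.0 F [ 0.7  0.8 -0.5] gw 0.999
```

```bash
python3 -m crank '[{"dp":[0,0,0],"roll":0,"gripper":0},{"dp":[0,0,0],"roll":0,"gripper":0}]'>/dev/null
python3 nx.py 566 162 290 0.2
```

```text
t 2.65 pos [450.7 255.4 289.7] dp [122.4  -0.4  83.8] roll 0.09 jaw 0.29 j6 -0.0 F [-0.4  1.8 -0.2] gw 1.001
```

```bash
python3 -m crank '[{"dp":[30,0,21],"roll":0.09,"gripper":0},{"dp":[61,0,42],"roll":0.09,"gripper":0},{"dp":[92,0,63],"roll":0.09,"gripper":0},{"dp":[122,0,84],"roll":0.09,"gripper":0},{"dp":[122,0,84],"roll":0.09,"gripper":0},{"dp":[122,0,84],"roll":0.09,"gripper":0}]'>/dev/null
python3 nx.py 566 162 290 0.2
python3 - <<'E'
from h import *
w=eyes.capture('wrist');save(w,'w1.png');c,d=ray(w,(320,240));print(c.round(),d.round(3))
for l in ['knob_grip','tube_mouth','follower']:
  print(l,[(round(q['confidence'],2),np.round(q['centre'],1).tolist(),atz(w,q['centre'],{'knob_grip':184,'tube_mouth':215,'follower':0}[l])[:2].round(1).tolist()) for q in models.spot_point(w,l)])
E
```

```text
t 3.15 pos [565.4 164.2 289.6] dp [ 2.2 -0.4  0.1] roll 0.003 jaw 0.203 j6 -0.12 F [-0.3  0.8  0.2] gw 0.996
[549. 246. 437.] [ 0.074 -0.318 -0.945]
knob_grip [(0.63, [325.1, 233.1], [570.8, 166.2])]
tube_mouth []
follower [(0.79, [98.8, 135.6], [331.6, 165.7]), (0.63, [200.2, 116.9], [435.6, 204.8])]
```

View pics/w1.png

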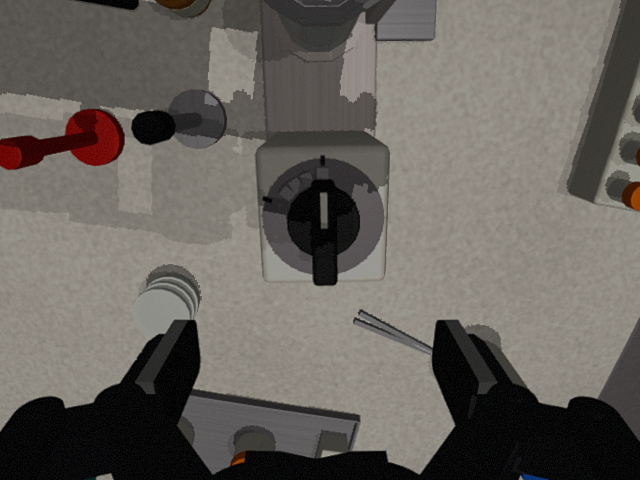

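The pointer bar is centred at about (324,225), aligned with the tool. It points at the feed mark (322,160), and the load mark is at (267,200). The red follower is at (95,137) and the true one at (197,118).

```bash
python3 - <<'E'
from h import *
w=eyes.capture('wrist')
for uv,z in [((324,187),197),((324,192),197),((325,258),197),((325,285),162),((322,160),150),((267,200),150)]: print(uv,z,atz(w,uv,z)[:2].round(1))
q=np.array([319.5,0])
print(lids(w))
E
python3 nx.py 569 164.5 184 0.2
```

```text
(324, 187) 197 [562.1 199.3]
(324, 192) 197 [562.7 196.3]
(325, 258) 197 [572.2 155.3]
(325, 285) 162 [580.3 121.1]
(322, 160) 150 [559.7 208.1]
(267, 200) 150 [527.2 172.4]
[(np.int32(192), [635.3, 200.9], [879.1, 221.9])]
t 3.4 pos [564.4 165.4 290.7] dp [  1.8 106.7   4.2] roll 0.005 jaw 0.205 j6 -0.12 F [ 0.2 -0.1  1. ] gw 0.998
```

```bash
python3 -m crank '[{"dp":[1,25,4],"roll":0,"gripper":0},{"dp":[1,55,4],"roll":0,"gripper":0},{"dp":[1,80,4],"roll":0,"gripper":80},{"dp":[1,101,4],"roll":0,"gripper":120},{"dp":[1,101,4],"roll":0,"gripper":150},{"dp":[1,101,4],"roll":0,"gripper":160},{"dp":[1,101,4],"roll":0,"gripper":160}]' 25
python3 nx.py 569 166 189 0.2
```

```text
time_s: 3.98
eef_pos: [569.9, 164.5, 191.1]
ee_rot: [0.549, -0.548, 0.446, -0.447]
force: [-0.1, -0.9, 0.6]
grip_width: 0.373
t 3.98 pos [569.9 164.5 191.1] dp [-1.7  2.1 -0.5] roll 0.004 jaw 0.204 j6 -0.12 F [-0.1 -0.9  0.6] gw 0.373
```

```bash
python3 -m crank '[{"dp":[-1,1,0],"roll":0,"gripper":190},{"dp":[-1,1,0],"roll":0,"gripper":200},{"dp":[-1,1,0],"roll":0,"gripper":255},{"dp":[-1,1,0],"roll":0,"gripper":255},{"dp":[-1,1,0],"roll":0,"gripper":255}]' 60
python3 nx.py 569 166 189 0.2
```

```text
time_s: 4.4
eef_pos: [570.1, 165.3, 189.6]
ee_rot: [0.549, -0.547, 0.446, -0.448]
force: [3.5, 2.1, 5.1]
grip_width: 0.139
t 4.4 pos [570.1 165.3 189.6] dp [-0.9  0.6 -0.9] roll 0.003 jaw 0.203 j6 -0.12 F [3.5 2.1 5.1] gw 0.139
```

```bash
python3 -m crank '[{"dp":[0,-4,0],"roll":0,"gripper":255},{"dp":[0,-8,0],"roll":0,"gripper":255},{"dp":[0,-12,0],"roll":0,"gripper":255},{"dp":[0,-15,0],"roll":0,"gripper":255},{"dp":[0,-15,0],"roll":0,"gripper":255},{"dp":[0,-15,0],"roll":0,"gripper":255}]'
python3 nx.py 569 166 189 0.2
```

```text
time_s: 4.9
eef_pos: [569.6, 165.1, 202.5]
ee_rot: [0.548, -0.548, 0.447, -0.447]
force: [6.5, 2.9, -8.3]
grip_width: 0.139
t 4.9 pos [569.6 165.1 202.5] dp [-1.  13.5 -0.5] roll 0.003 jaw 0.203 j6 -0.12 F [ 6.5  2.9 -8.3] gw 0.139
```

```bash
python3 -m crank '[{"dp":[0,0,0],"roll":-0.12,"gripper":255},{"dp":[0,0,0],"roll":-0.24,"gripper":255},{"dp":[0,0,0],"roll":-0.36,"gripper":255},{"dp":[0,0,0],"roll":-0.48,"gripper":255},{"dp":[0,0,0],"roll":-0.6,"gripper":255},{"dp":[0,0,0],"roll":-0.72,"gripper":255},{"dp":[0,0,0],"roll":-0.84,"gripper":255},{"dp":[0,0,0],"roll":-0.96,"gripper":255},{"dp":[0,0,0],"roll":-1.08,"gripper":255},{"dp":[0,0,0],"roll":-1.2,"gripper":255}]'
python3 nx.py 569 166 189 0.2
```

```text
time_s: 5.73
eef_pos: [569.5, 165.1, 202.2]
ee_rot: [0.705, -0.705, 0.057, -0.057]
force: [6.9, 2.9, -6.7]
grip_width: 0.134
t 5.73 pos [569.5 165.1 202.2] dp [-0.7 13.2  0.8] roll 1.209 jaw 1.409 j6 -1.32 F [ 6.9  2.9 -6.7] gw 0.134
```

Turned by 1.2. Now lower it into the notch and release.

```bash
python3 -m crank '[{"dp":[0,5,0],"roll":0,"gripper":255},{"dp":[0,9,0],"roll":0,"gripper":255},{"dp":[0,13,0],"roll":0,"gripper":255},{"dp":[0,14,0],"roll":0,"gripper":255},{"dp":[0,14,0],"roll":0,"gripper":255}]'
python3 nx.py 569 166 189 0.2
python3 -m crank '[{"dp":[0,0,0],"roll":0,"gripper":120},{"dp":[0,0,0],"roll":0,"gripper":60},{"dp":[0,0,0],"roll":0,"gripper":0},{"dp":[0,0,0],"roll":0,"gripper":0},{"dp":[0,-40,0],"roll":0,"gripper":0},{"dp":[0,-80,0],"roll":0,"gripper":0},{"dp":[0,-110,0],"roll":0,"gripper":0},{"dp":[0,-110,0],"roll":0,"gripper":0}]'
python3 nx.py 560 -210 300 1.5708
python3 - <<'E'
from h import *
w=eyes.capture('wrist');save(w,'w2.png')
t=eyes.capture('top');print(lids(t))
E
```

```text
time_s: 6.15
eef_pos: [569.8, 165.1, 189.8]
ee_rot: [0.705, -0.704, 0.059, -0.06]
force: [5.3, 1.8, 1.9]
grip_width: 0.137
t 6.15 pos [569.8 165.1 189.8] dp [-0.9  0.8  0.7] roll 1.203 jaw 1.403 j6 -1.32 F [5.3 1.8 1.9] gw 0.137
time_s: 6.82
eef_pos: [570.5, 165.1, 306.0]
ee_rot: [0.705, -0.704, 0.056, -0.063]
force: [-0.3, 0.7, -0.3]
grip_width: 1.004
t 6.82 pos [570.5 165.1 306. ] dp [  52.2    5.6 -371.6] roll -0.168 jaw 1.403 j6 -1.32 F [-0.3  0.7 -0.3] gw 1.004
[(np.int32(509), [429.4, 265.0], [557.0, -208.3]), (np.int32(514), [487.3, 268.1], [562.4, -335.0]), (np.int32(508), [427.6, 315.7], [446.6, -211.4]), (np.int32(534), [485.1, 320.5], [448.3, -335.4])]
```

View pics/w2.png

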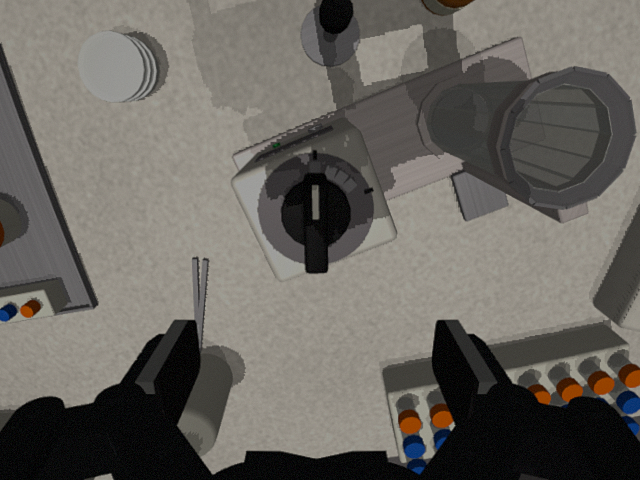

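Knob bar at (315,215) points to the load mark (314,155), so it is seated. The funnel is centred at about (567,137). Next, the pots.

```bash
python3 nx.py 559 -207 200 1.403;python3 -m crank '[{"dp":[5,0,-37],"roll":0,"gripper":0},{"dp":[10,10,-73],"roll":0,"gripper":0},{"dp":[15,25,-110],"roll":0,"gripper":0},{"dp":[20,40,-147],"roll":0,"gripper":0},{"dp":[26,53,-184],"roll":0,"gripper":0},{"dp":[31,66,-220],"roll":0,"gripper":0},{"dp":[36,80,-257],"roll":0,"gripper":0},{"dp":[41,93,-294],"roll":0,"gripper":0},{"dp":[46,100,-331],"roll":0,"gripper":0},{"dp":[51,106,-368],"roll":0,"gripper":0}]' >/dev/null;python3 -m crank '[{"dp":[0,0,0],"roll":0,"gripper":0}]'>/dev/null
python3 nx.py 559 -207 200 1.403
python3 - <<'E'
from h import *
w=eyes.capture('wrist');save(w,'w3.png')
print(lids(w,51,amin=800)); print('cam',ray(w,(320,240))[0])
E
```

```text
t 6.92 pos [569.2 164.9 299.8] dp [  51.9   99.8 -368.5] roll -0.0 jaw 1.403 j6 -1.32 F [ 0.6  0.1 -0.6] gw 1.0
t 7.83 pos [ 556.  -211.7  189.6] dp [  2.1 -10.4   5.2] roll -0.006 jaw 1.397 j6 -1.96 F [-0.4 -0.2  0. ] gw 1.0
[(np.int32(6315), [285.0, 60.1], [446.1, -212.4]), (np.int32(5516), [107.0, 99.6], [447.9, -334.9]), (np.int32(3909), [319.3, 223.7], [558.4, -209.3]), (np.int32(4068), [154.4, 254.8], [560.9, -334.8])]
cam [ 474.29652341 -197.01772405  337.76162265]
```

View pics/w3.png

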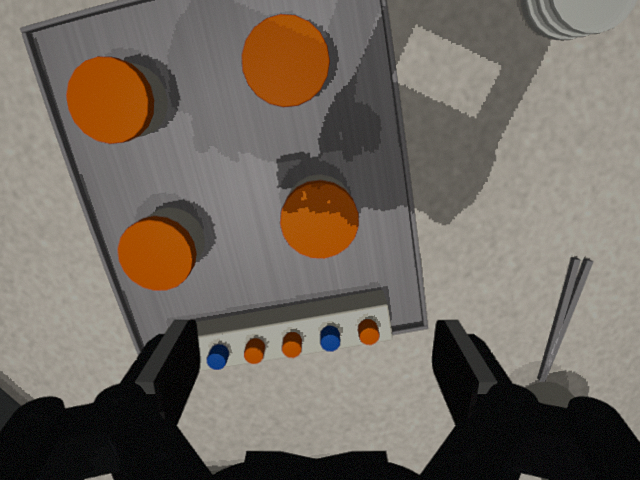

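Pots show at (320,219), (285,60), (110,100) and (156,254), and they agree with the top camera within 1–2 mm. I'll grasp the pot at (557,-209).

```bash
python3 -m crank '[{"dp":[0.5,40,3],"roll":0,"gripper":0},{"dp":[0.5,80,3],"roll":0,"gripper":0},{"dp":[0.5,115,3],"roll":0,"gripper":0},{"dp":[0.5,140,3],"roll":0,"gripper":0},{"dp":[0.5,149,3],"roll":0,"gripper":0},{"dp":[0.5,149,3],"roll":0,"gripper":60},{"dp":[0.5,149,3],"roll":0,"gripper":255},{"dp":[0.5,149,3],"roll":0,"gripper":255},{"dp":[0.5,149,3],"roll":0,"gripper":255}]' 35
python3 nx.py 535 320 285 1.403
```

```text
time_s: 8.63
eef_pos: [559.8, -203.8, 46.0]
ee_rot: [-0.704, 0.705, -0.058, 0.06]
force: [0.2, 0.0, 0.3]
grip_width: 0.449
t 8.63 pos [ 559.8 -203.8   46. ] dp [-111.2 -239.9  512. ] roll 0.0 jaw 1.403 j6 -1.95 F [0.2 0.  0.3] gw 0.449
```

```bash
python3 -m crank '[{"dp":[0,0,0],"roll":0,"gripper":255},{"dp":[0,0,0],"roll":0,"gripper":255}]'
python3 - <<'E'
from h import *
w=eyes.capture('wrist');save(w,'w4.png')
t=eyes.capture('top');print(lids(t))
E
```

```text
time_s: 8.8
eef_pos: [559.3, -203.7, 45.1]
ee_rot: [-0.704, 0.705, -0.059, 0.06]
force: [-0.2, -0.5, -0.3]
grip_width: 0.145
[(np.int32(376), [489.8, 270.0], [558.7, -340.6]), (np.int32(541), [485.0, 320.5], [448.3, -335.3])]
```

View pics/w4.png

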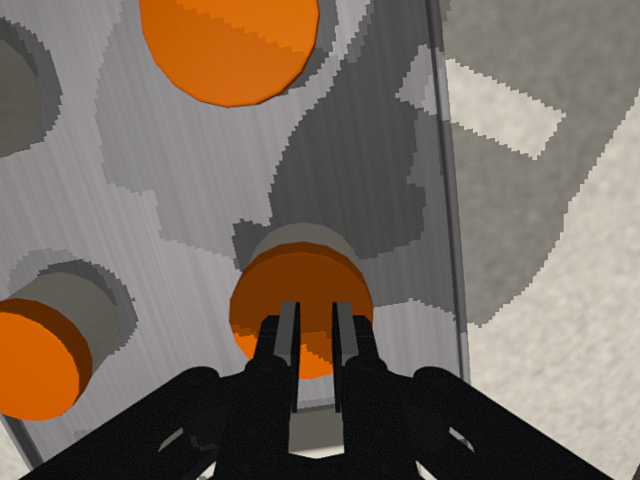

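Run:
```python
from h import *
w=eyes.capture('wrist');print('cam',ray(w,(320,240))[0].round(), 'lid',atz(w,(301,310),51).round(1))
s=ctrl.sense();print(s['eef_pos'],s['force'],s['grip_width'])
for z in (0,23,45,60): print(z,proj(w,[559.5,-204,z]))
p=eyes.capture('scene');save(p,'s2.png',(150,150,350,310),4);print(lids(p))
```

```text
cam [ 477. -189.  192.] lid [ 551.8 -207.8   51. ]
[ 559.07500048 -203.56261065   44.4534943 ] [ 0.13310266 -0.35817932  0.20908582] 0.004382188915093429
0 [314.67949106 273.23834124]
23 [314.49359851 293.67776333]
45 [314.2713586  318.14898784]
60 [314.08609692 338.57839922]
[(np.int32(200), [268.4, 217.7], [448.3, -207.4]), (np.int32(233), [202.5, 225.9], [565.9, -332.2]), (np.int32(193), [336.3, 416.9], [840.9, 220.0]), (np.int32(204), [358.4, 427.9], [838.6, 259.5]), (np.int32(219), [381.1, 439.6], [836.9, 298.5]), (np.int32(232), [405.3, 451.8], [834.8, 338.1]), (np.int32(253), [430.6, 464.6], [832.7, 377.6]), (np.int32(162), [456.3, 474.7], [826.8, 414.7])]
```

View pics/s2.png

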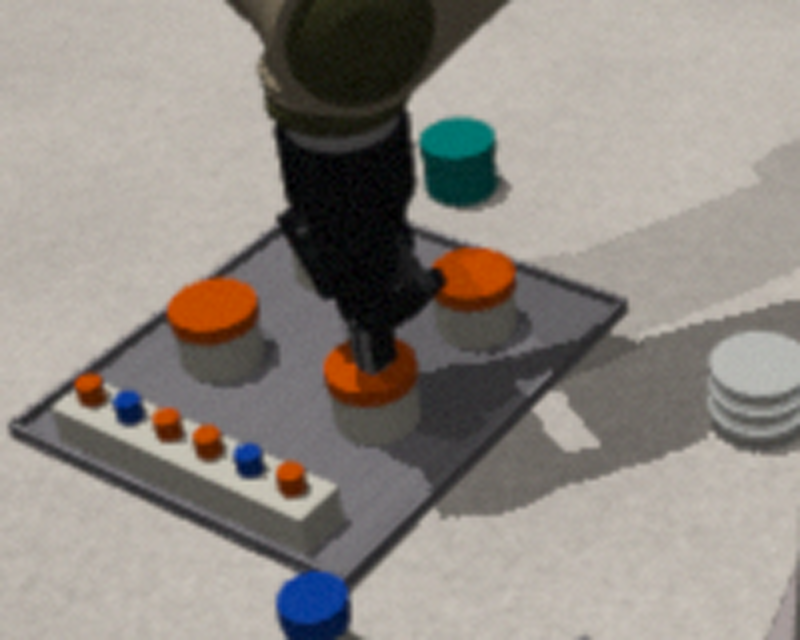

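Run:
```python
from h import *
w=eyes.capture('wrist')
for z in (23,37,51): print(z,np.linalg.norm(atz(w,(230,310),z)-atz(w,(373,310),z)))
save(w,'w5.png',(180,200,440,430),3)
s=ctrl.sense();print(s['joints'],s['tau'].round(1),s['eef_pos'],s['force'],s['grip_width'])
print(lids(w,51,amin=800))
```

```text
23 65.76753460427486
37 60.32146259325364
51 54.87539058223236
[-5.45941216e-01  6.54317041e-01  1.47558066e+00 -3.40634197e-05
  1.01165853e+00 -1.94888872e+00] [  0.  -52.  -21.8  -0.    0.    0. ] [ 558.99402833 -203.53617645   44.24591416] [ 1.00324521 -0.69533361  0.14121083] 0.0006082237193351602
[(np.int32(15587), [229.4, 45.7], [456.1, -213.4]), (np.int32(8488), [293.1, 300.7], [547.1, -210.0]), (np.int32(6810), [33.7, 372.3], [563.1, -325.4])]
```

View pics/w5.png

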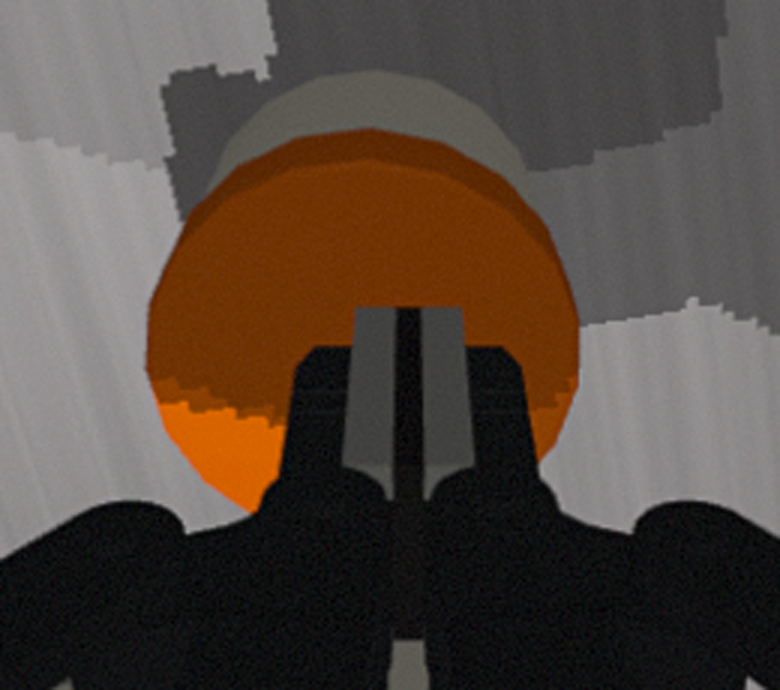

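```bash
cat > tip.py <<'E'
from h import *
w=eyes.capture('wrist');c=w['color'].astype(int)
for col in (306,327): print([ (r,*c[r,col]) for r in range(270,350,6)])
print(lids(w,51,amin=800)); print(ctrl.sense()['eef_pos'].round(1),ctrl.sense()['force'].round(1))
E
python3 tip.py
python3 -m crank '[{"dp":[0,-20,0],"roll":0,"gripper":255},{"dp":[0,-40,0],"roll":0,"gripper":255},{"dp":[0,-60,0],"roll":0,"gripper":255},{"dp":[0,-60,0],"roll":0,"gripper":255},{"dp":[0,-60,0],"roll":0,"gripper":255}]'
python3 tip.py
```

```text
[(270, np.int64(112), np.int64(50), np.int64(0)), (276, np.int64(112), np.int64(52), np.int64(3)), (282, np.int64(114), np.int64(50), np.int64(0)), (288, np.int64(114), np.int64(50), np.int64(0)), (294, np.int64(114), np.int64(53), np.int64(6)), (300, np.int64(114), np.int64(50), np.int64(0)), (306, np.int64(63), np.int64(68), np.int64(63)), (312, np.int64(66), np.int64(67), np.int64(63)), (318, np.int64(64), np.int64(65), np.int64(62)), (324, np.int64(62), np.int64(63), np.int64(60)), (330, np.int64(64), np.int64(64), np.int64(63)), (336, np.int64(67), np.int64(68), np.int64(66)), (342, np.int64(70), np.int64(68), np.int64(66)), (348, np.int64(64), np.int64(64), np.int64(63))]
[(270, np.int64(114), np.int64(51), np.int64(0)), (276, np.int64(114), np.int64(51), np.int64(3)), (282, np.int64(115), np.int64(52), np.int64(0)), (288, np.int64(112), np.int64(47), np.int64(0)), (294, np.int64(113), np.int64(50), np.int64(0)), (300, np.int64(111), np.int64(50), np.int64(0)), (306, np.int64(62), np.int64(63), np.int64(62)), (312, np.int64(64), np.int64(63), np.int64(62)), (318, np.int64(64), 
[... 1508 characters left out ...]
1), np.int64(0)), (300, np.int64(201), np.int64(95), np.int64(0)), (306, np.int64(55), np.int64(57), np.int64(54)), (312, np.int64(59), np.int64(60), np.int64(57)), (318, np.int64(59), np.int64(56), np.int64(54)), (324, np.int64(57), np.int64(56), np.int64(55)), (330, np.int64(57), np.int64(58), np.int64(56)), (336, np.int64(57), np.int64(56), np.int64(55)), (342, np.int64(58), np.int64(56), np.int64(55)), (348, np.int64(56), np.int64(55), np.int64(53))]
[(np.int32(10953), [255.1, 46.4], [450.1, -212.7]), (np.int32(6300), [27.4, 97.5], [451.2, -325.4]), (np.int32(4985), [305.2, 274.6], [563.7, -209.9]), (np.int32(6812), [85.2, 302.5], [560.4, -333.9])]
[ 558.8 -203.4  103.8] [ 1.  -0.6 -0. ]
```

Run:
```python
from h import *
print(ctrl.nose_length,[a for a in dir(ctrl) if a[0]!='_'])
w=eyes.capture('wrist')
print(w['fx'],w['fy'],w['cx'],w['cy'],np.round(w['R'],3).tolist())
m=cv2.inRange(cv2.cvtColor(w['color'],cv2.COLOR_RGB2HSV),(3,150,90),(16,255,255))
for c in cv2.findContours(m,0,2)[0]:
    if cv2.contourArea(c)>3000:
        print(cv2.boundingRect(c),[q.tolist() for q in (c[c[:,0,0].argmin()][0],c[c[:,0,0].argmax()][0])],np.linalg.norm(atz(w,[float(x) for x in c[c[:,0,0].argmin()][0]],51)-atz(w,[float(x) for x in c[c[:,0,0].argmax()][0]],51)))
A=axes();p=ctrl.sense()['eef_pos']
for k in (0,10,22): print(k,proj(w,p+A[:,1]*k-A[:,0]*11),proj(w,p+A[:,1]*k+A[:,0]*11))
```

```text
22.0 ['PlanningError', 'finish_job', 'nose_length', 'sense']
414.6937085349119 414.6937085349119 315.72502560673934 238.79732882394566 [[0.167, 0.986, -0.001], [0.933, -0.158, 0.323], [0.318, -0.055, -0.946]]
(34, 259, 100, 91) [[34, 297], [133, 323]] 57.039138737748374
(251, 211, 107, 100) [[251, 257], [357, 271]] 55.8969557095637
(0, 36, 64, 121) [[0, 36], [63, 114]] 44.23312740033628
(192, 0, 126, 106) [[192, 27], [317, 44]] 56.1122493812401
0 [315.29186114 290.92236422] [315.32580925 338.89765634]
10 [315.34955774 280.33025635] [315.37916009 326.29739582]
22 [315.41106748 269.04080144] [315.43638462 312.78142177]
```

```bash
python3 -m crank '[{"dp":[-1,0,-5.5],"roll":0,"gripper":0},{"dp":[-1,0,-5.5],"roll":0,"gripper":0},{"dp":[-1,0,-5.5],"roll":0,"gripper":0},{"dp":[-1,20,-5.5],"roll":0,"gripper":0},{"dp":[-1,45,-5.5],"roll":0,"gripper":0},{"dp":[-1,65,-5.5],"roll":0,"gripper":0},{"dp":[-1,78,-5.5],"roll":0,"gripper":0},{"dp":[-1,78,-5.5],"roll":0,"gripper":0},{"dp":[-1,78,-5.5],"roll":0,"gripper":0}]'
python3 - <<'E'
from h import *
w=eyes.capture('wrist');save(w,'w6.png')
s=eyes.capture('scene');im=cv2.resize(s['color'][190:300,190:330,::-1],(640,503),interpolation=2)
cv2.imwrite('pics/w6b.png',np.hstack([cv2.resize(w['color'][:,:,::-1],(400,300)),cv2.resize(im,(382,300))]))
E
```

```text
time_s: 10.37
eef_pos: [556.9, -208.7, 25.9]
ee_rot: [0.705, -0.704, 0.06, -0.059]
force: [-0.4, 0.3, -0.4]
grip_width: 1.002
```

View pics/w6b.png

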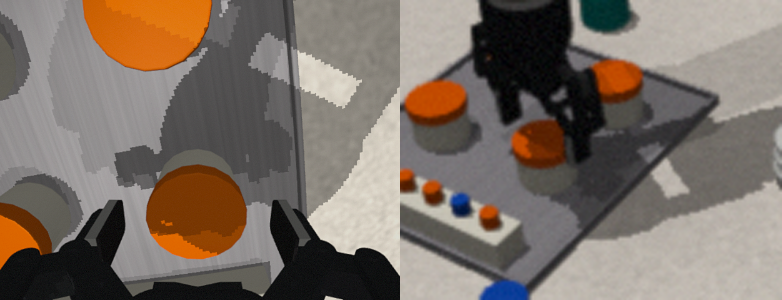

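Run:
```python
from h import *
s=eyes.capture('scene')
for x,y in [(565,-160),(549,-258)]:
  for z in (10,20,30,40,50): print(z,proj(s,[x,y,z]).round(1), proj(s,[x,y,z])*[1,1]-[190,190])
im=cv2.cvtColor(s['color'],cv2.COLOR_RGB2GRAY)
for c in range(252,264,2): print(c,[int(v) for v in im[238:262,c]])
```

```text
10 [257.  260.5] [67.04070938 70.5025502 ]
20 [256.7 257.5] [66.68274384 67.46269125]
30 [256.3 254.4] [66.32056592 64.38707614]
40 [256.  251.3] [65.95410079 61.27506996]
50 [255.6 248.1] [65.58327184 58.12602268]
10 [230.8 244. ] [40.82951217 54.03717717]
20 [230.3 241. ] [40.34172402 51.04489188]
30 [229.8 238. ] [39.84846009 48.01903171]
40 [229.3 235. ] [39.3496276  44.95902808]
50 [228.8 231.9] [38.84513168 41.86429951]
252 [12, 15, 27, 41, 46, 44, 48, 46, 49, 48, 45, 52, 56, 64, 73, 73, 71, 74, 69, 69, 67, 62, 60, 67]
254 [11, 15, 4, 7, 8, 13, 12, 14, 17, 15, 17, 24, 44, 59, 67, 68, 64, 62, 56, 55, 64, 65, 65, 64]
256 [13, 14, 13, 5, 5, 2, 15, 8, 7, 9, 17, 35, 45, 51, 49, 47, 50, 46, 48, 48, 54, 58, 55, 52]
258 [2, 9, 16, 14, 20, 16, 15, 7, 11, 24, 32, 49, 51, 51, 50, 53, 49, 53, 56, 47, 52, 53, 47, 57]
260 [27, 56, 53, 46, 49, 52, 48, 51, 45, 54, 51, 50, 51, 48, 53, 48, 50, 54, 58, 46, 51, 49, 51, 55]
262 [67, 85, 56, 51, 52, 49, 51, 48, 49, 53, 50, 52, 46, 49, 50, 54, 54, 51, 48, 54, 50, 54, 51, 51]
```

The scene view shows that at TCP reading 26 the open fingertips are at z≈49. The fingers end about 32 mm higher than documented. I'll allow for that and go deeper.

```bash
python3 -m crank '[{"dp":[0,7,0],"roll":0,"gripper":0},{"dp":[0,14,0],"roll":0,"gripper":0},{"dp":[0,21,0],"roll":0,"gripper":0},{"dp":[0,21,0],"roll":0,"gripper":60},{"dp":[0,21,0],"roll":0,"gripper":255},{"dp":[0,21,0],"roll":0,"gripper":255},{"dp":[0,21,0],"roll":0,"gripper":255},{"dp":[0,21,0],"roll":0,"gripper":255},{"dp":[0,21,0],"roll":0,"gripper":255}]' 35
python3 nx.py 535 320 285 1.403
```

```text
time_s: 11.27
eef_pos: [557.1, -208.8, 5.2]
ee_rot: [-0.705, 0.705, -0.059, 0.059]
force: [0.9, -0.5, -0.5]
grip_width: 0.67
t 11.27 pos [ 557.1 -208.8    5.2] dp [-110.1 -279.8  517.6] roll 0.0 jaw 1.403 j6 -1.96 F [ 0.9 -0.5 -0.5] gw 0.67
```

```bash
python3 -m crank '[{"dp":[0,-15,0],"roll":0,"gripper":255},{"dp":[0,-45,0],"roll":0,"gripper":255},{"dp":[0,-85,0],"roll":0,"gripper":255},{"dp":[0,-125,0],"roll":0,"gripper":255},{"dp":[0,-165,0],"roll":0,"gripper":255},{"dp":[0,-205,20],"roll":0,"gripper":255},{"dp":[-10,-240,50],"roll":0,"gripper":255},{"dp":[-20,-260,85],"roll":0,"gripper":255},{"dp":[-30,-260,125],"roll":0,"gripper":255},{"dp":[-30,-260,125],"roll":0,"gripper":255}]' 
python3 nx.py 500 250 265 1.403
python3 - <<'E'
from h import *
t=eyes.capture('top');print(lids(t))
E
```

```text
time_s: 12.1
eef_pos: [548.2, -75.7, 267.6]
ee_rot: [0.705, -0.705, 0.057, -0.059]
force: [-0.9, -0.1, -1.4]
grip_width: 0.67
t 12.1 pos [548.2 -75.7 267.6] dp [-100.7    2.5  313.5] roll 0.004 jaw 1.407 j6 -1.76 F [-0.9 -0.1 -1.4] gw 0.67
[(np.int32(517), [487.3, 268.2], [562.2, -334.9]), (np.int32(518), [427.6, 315.8], [446.6, -211.4]), (np.int32(537), [485.1, 320.5], [448.2, -335.3])]
```

```bash
python3 -m crank '[{"dp":[-10,0,35],"roll":0,"gripper":255},{"dp":[-20,0,70],"roll":0,"gripper":255},{"dp":[-30,0,105],"roll":0,"gripper":255},{"dp":[-40,0,140],"roll":0,"gripper":255},{"dp":[-50,0,175],"roll":0,"gripper":255},{"dp":[-60,0,210],"roll":0,"gripper":255},{"dp":[-70,0,245],"roll":0,"gripper":255},{"dp":[-80,0,280],"roll":0,"gripper":255},{"dp":[-80,0,305],"roll":0,"gripper":255},{"dp":[-80,0,305],"roll":0,"gripper":255}]' 
python3 nx.py 537 320 265 1.403
python3 - <<'E'
from h import *
w=eyes.capture('wrist');save(w,'w7.png')
for l in ['tube_mouth','tube_seat']:print(l,models.spot_point(w,l))
for X in [(537,320,215),(542,320,215),(537,325,215)]:print(proj(w,X))
E
```

```text
time_s: 12.98
eef_pos: [520.4, 236.7, 264.3]
ee_rot: [0.705, -0.705, 0.058, -0.058]
force: [0.4, -0.3, -0.8]
grip_width: 0.669
t 12.98 pos [520.4 236.7 264.3] dp [ 2.8 -0.7 84.9] roll 0.003 jaw 1.406 j6 -1.18 F [ 0.4 -0.3 -0.8] gw 0.669
tube_mouth [{'centre': [476.7, 263.9], 'confidence': 0.98}]
tube_seat []
[477.69151692 273.50377576]
[478.00234051 282.10040889]
[487.1234979  272.02113837]
```

View pics/w7.png

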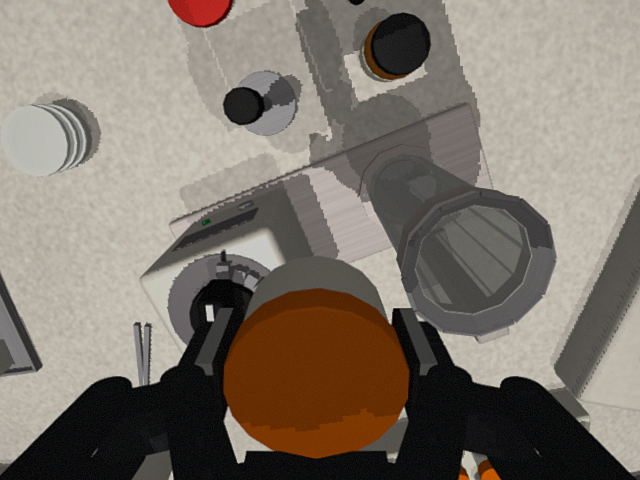

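```bash
python3 - <<'E'
from h import *
w=eyes.capture('wrist')
print(atz(w,(477.5,262),215),atz(w,(477,264),215)); 
for z in (300,310,320): print(atz(w,(317,375),z).round(1), np.linalg.norm(atz(w,(224,375),z)-atz(w,(410,375),z)))
E
python3 nx.py 532.5 319.5 265 1.403
```

```text
[531.20025711 316.05370441 215.        ] [532.28172975 315.74860351 215.        ]
[522.3 233.2 300. ] 60.70135269204155
[514.9 234.4 310. ] 55.29851160449435
[507.4 235.7 320. ] 49.89567051694716
t 13.18 pos [520.8 232.4 264.8] dp [-3.1 -0.3 87.9] roll -0.001 jaw 1.402 j6 -1.19 F [ 0.5 -0.  -0.9] gw 0.668
```

```bash
python3 -m crank '[{"dp":[-1,0,30],"roll":0,"gripper":255},{"dp":[-2,0,60],"roll":0,"gripper":255},{"dp":[-2,0,85],"roll":0,"gripper":255},{"dp":[-2,0,85],"roll":0,"gripper":255},{"dp":[-2,0,85],"roll":0,"gripper":255},{"dp":[-2,25,85],"roll":0,"gripper":255},{"dp":[-2,40,85],"roll":0,"gripper":255},{"dp":[-2,40,85],"roll":0,"gripper":255}]'
python3 - <<'E'
from h import *
w=eyes.capture('wrist');save(w,'w8.png')
s=eyes.capture('scene')
cv2.imwrite('pics/w8b.png',np.hstack([cv2.resize(w['color'][:,:,::-1],(400,300)),cv2.resize(s['color'][180:360,360:560,::-1],(400,300),interpolation=2)]))
E
python3 nx.py 533 317 208 1.403
```

```text
time_s: 13.85
eef_pos: [532.0, 315.5, 222.1]
ee_rot: [-0.704, 0.706, -0.062, 0.058]
force: [-1.2, 0.1, -1.5]
grip_width: 0.672
t 13.95 pos [533.1 316.4 225.8] dp [-0.2 17.8  0.6] roll -0.002 jaw 1.401 j6 -1.05 F [ 1.   0.1 -0.2] gw 0.669
```

View pics/w8b.png

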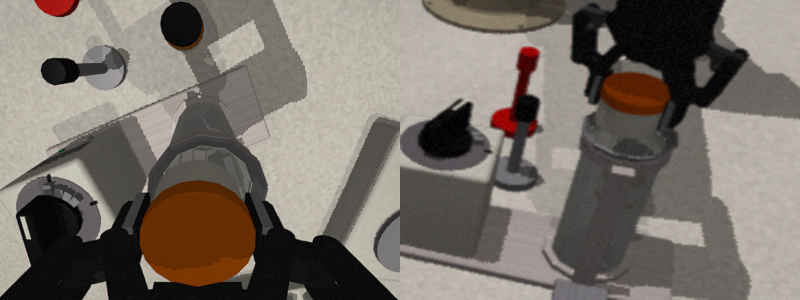

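```bash
python3 -m crank '[{"dp":[0.5,0,5.5],"roll":0,"gripper":255},{"dp":[0.5,0,5.5],"roll":0,"gripper":255},{"dp":[0.5,8,5.5],"roll":0,"gripper":255},{"dp":[0.5,15,5.5],"roll":0,"gripper":255},{"dp":[0.5,15,5.5],"roll":0,"gripper":255},{"dp":[0.5,15,5.5],"roll":0,"gripper":255}]' 
python3 nx.py 533 317 208 1.403
python3 - <<'E'
from h import *
w=eyes.capture('wrist')
s=eyes.capture('scene')
cv2.imwrite('pics/w9b.png',np.hstack([cv2.resize(w['color'][200:480,200:480,::-1],(400,400),interpolation=2),cv2.resize(s['color'][190:290,425:525,::-1],(400,400),interpolation=2)]))
E
```

```text
time_s: 14.45
eef_pos: [533.8, 322.9, 209.5]
ee_rot: [-0.704, 0.705, -0.06, 0.059]
force: [-0.4, 0.1, -0.5]
grip_width: 0.669
t 14.45 pos [533.8 322.9 209.5] dp [ 0.2  1.5 -6. ] roll 0.0 jaw 1.403 j6 -1.05 F [-0.4  0.1 -0.5] gw 0.669
```

View pics/w9b.png

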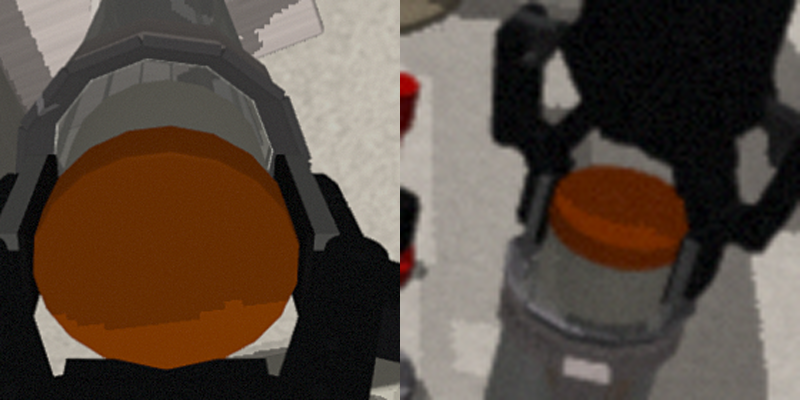

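The pot is centred in the funnel (lid at (166,245), rim at (164,·) in the crop). Releasing.

```bash
python3 -m crank '[{"dp":[0,3,0],"roll":0,"gripper":255},{"dp":[0,3,0],"roll":0,"gripper":255}]' 
python3 -m crank '[{"dp":[0,0,0],"roll":0,"gripper":100},{"dp":[0,0,0],"roll":0,"gripper":50},{"dp":[0,0,0],"roll":0,"gripper":0},{"dp":[0,0,0],"roll":0,"gripper":0},{"dp":[0,0,0],"roll":0,"gripper":0},{"dp":[0,-30,0],"roll":0,"gripper":0},{"dp":[0,-55,0],"roll":0,"gripper":0},{"dp":[0,-55,0],"roll":0,"gripper":0}]'
cat > chk.py <<'E'
from h import *
s=eyes.capture('scene');hsv=cv2.cvtColor(s['color'],cv2.COLOR_RGB2HSV)
m=cv2.inRange(hsv,(3,120,60),(18,255,255));m[:,:400]=0;m[:,530:]=0;m[380:]=0
n,_,st,c=cv2.connectedComponentsWithStats(m)
print('scene orange in tube',[(st[i].tolist()) for i in range(1,n) if st[i,4]>15])
for q in (20,66,112,158,204): print(q,proj(s,[535,321,q]).round())
print('top',lids(eyes.capture('top'),amin=60))
E
python3 chk.py;python3 nx.py 447.5 -211 200 1.403
```

```text
time_s: 14.72
eef_pos: [534.0, 323.0, 206.8]
ee_rot: [-0.705, 0.705, -0.059, 0.059]
force: [-1.0, -0.3, -1.0]
grip_width: 0.668
time_s: 15.38
eef_pos: [535.4, 323.6, 267.7]
ee_rot: [0.706, -0.703, 0.056, -0.062]
force: [0.2, 0.6, 1.3]
grip_width: 1.001
scene orange in tube []
20 [452. 329.]
66 [457. 314.]
112 [462. 298.]
158 [467. 281.]
204 [472. 262.]
top [(np.int32(84), [461.3, 98.3], [953.8, -257.9]), (np.int32(81), [477.5, 101.2], [950.5, -295.8]), (np.int32(81), [493.8, 103.7], [948.2, -333.7]), (np.int32(85), [130.6, 107.8], [855.9, 500.5]), (np.int32(85), [147.1, 108.4], [858.1, 462.1]), (np.int32(83), [510.0, 106.6], [944.9, -371.6]), (np.int32(86), [163.6, 109.1], [860.0, 423.9]), (np.int32(88), [180.0, 109.9], [861.6, 385.8]), (np.int32(84), [196.6, 110.5], [863.8, 347.5]), (np.int32(82), [526.2, 109.4], [941.8, -409.4]), (np.int32(85), [213.4, 111.1], [865.9, 308.7]), (np.int32(88), [229.8, 112.0], [867.4, 270.8]), (np.int32(85), [246.5, 112.7], [869.4, 232.2]), (np.int32(81), [542.5, 112.2], [938.8, -447.5]), (np.int32(82), [458.9, 114.5], [913.1, -254.3]), (np.int32(83),
[... 284 characters left out ...]
int32(85), [456.6, 131.0], [872.4, -251.0]), (np.int32(84), [557.2, 131.4], [895.1, -482.4]), (np.int32(87), [473.1, 133.9], [869.1, -289.2]), (np.int32(85), [489.6, 136.7], [866.2, -327.2]), (np.int32(85), [506.1, 139.5], [863.3, -365.2]), (np.int32(82), [522.4, 142.3], [860.4, -402.8]), (np.int32(83), [538.9, 145.4], [856.7, -440.9]), (np.int32(83), [555.4, 148.1], [854.1, -479.0]), (np.int32(83), [178.9, 245.5], [546.9, 341.9]), (np.int32(514), [487.3, 268.2], [562.3, -335.0]), (np.int32(509), [427.5, 315.8], [446.6, -211.2]), (np.int32(534), [485.1, 320.5], [448.3, -335.3])]
t 15.48 pos [534.3 323.1 262.8] dp [   3.5   62.4 -541.2] roll -0.0 jaw 1.403 j6 -1.05 F [ 0.3  0.6 -0.1] gw 0.997
```

```bash
cat > chk.py <<'E'
from h import *
s=eyes.capture('scene');t=eyes.capture('top')
for n,p in (('scene',s),('top',t)):
    c=p['color'].astype(int); d=c[:,:,0]-c[:,:,2]
    for q in (51,66,97,112,143,158,190,204):
        u,v=proj(p,[535,321,q]).round().astype(int)
        print(n,q,(u,v),'R-B',d[v-2:v+3,u-4:u+5].mean().round(), end=' ; ')
    print()
print('lids',[q for q in lids(t,amin=200)], ctrl.sense()['time_s'])
E
python3 chk.py
python3 -m crank '[{"dp":[0,0,-40],"roll":0,"gripper":0},{"dp":[0,0,-80],"roll":0,"gripper":0},{"dp":[0,0,-120],"roll":0,"gripper":0},{"dp":[0,0,-160],"roll":0,"gripper":0},{"dp":[0,0,-200],"roll":0,"gripper":0},{"dp":[0,0,-240],"roll":0,"gripper":0},{"dp":[0,0,-280],"roll":0,"gripper":0},{"dp":[0,0,-320],"roll":0,"gripper":0},{"dp":[0,0,-360],"roll":0,"gripper":0},{"dp":[0,0,-360],"roll":0,"gripper":0}]' >/dev/null
python3 -m crank '[{"dp":[0,0,0],"roll":0,"gripper":0},{"dp":[0,0,0],"roll":0,"gripper":0}]'>/dev/null
python3 nx.py 447.5 -211 100 1.403
```

```text
scene 51 (np.int64(455), np.int64(319)) R-B 11.0 ; scene 66 (np.int64(457), np.int64(314)) R-B 11.0 ; scene 97 (np.int64(460), np.int64(304)) R-B 7.0 ; scene 112 (np.int64(462), np.int64(298)) R-B 6.0 ; scene 143 (np.int64(465), np.int64(287)) R-B 5.0 ; scene 158 (np.int64(467), np.int64(281)) R-B 10.0 ; scene 190 (np.int64(470), np.int64(268)) R-B 2.0 ; scene 204 (np.int64(472), np.int64(262)) R-B 4.0 ; 
top 51 (np.int64(188), np.int64(252)) R-B 20.0 ; top 66 (np.int64(186), np.int64(250)) R-B 12.0 ; top 97 (np.int64(183), np.int64(248)) R-B 64.0 ; top 112 (np.int64(181), np.int64(247)) R-B 115.0 ; top 143 (np.int64(178), np.int64(244)) R-B 138.0 ; top 158 (np.int64(176), np.int64(242)) R-B 72.0 ; top 190 (np.int64(172), np.int64(239)) R-B 8.0 ; top 204 (np.int64(170), np.int64(238)) R-B 9.0 ; 
lids [(np.int32(512), [487.4, 268.1], [562.4, -335.1]), (np.int32(515), [427.6, 315.8], [446.5, -211.3]), (np.int32(540), [485.1, 320.4], [448.4, -335.3])] 15.5833
t 16.58 pos [473.8 -31.5 261.6] dp [   4.3  161.5 -181.4] roll -0.0 jaw 1.403 j6 -1.72 F [ 0.  -0.1 -0.4] gw 0.996
```

```bash
python3 -m crank '[{"dp":[1,20,-35],"roll":0,"gripper":0},{"dp":[2,40,-70],"roll":0,"gripper":0},{"dp":[3,70,-105],"roll":0,"gripper":0},{"dp":[3,100,-140],"roll":0,"gripper":0},{"dp":[3,130,-175],"roll":0,"gripper":0},{"dp":[3,160,-181],"roll":0,"gripper":0},{"dp":[3,180,-181],"roll":0,"gripper":0},{"dp":[3,180,-181],"roll":0,"gripper":0},{"dp":[3,180,-181],"roll":0,"gripper":0}]' >/dev/null
python3 nx.py 446.5 -211 5 1.403
python3 - <<'E'
from h import *
w=eyes.capture('wrist')
print(lids(w,51,amin=1500));print('lids',[q for q in lids(eyes.capture('top'),amin=200)])
E
```

```text
t 17.33 pos [ 447.  -209.5   81.9] dp [-0.1 76.9 -1.6] roll 0.002 jaw 1.405 j6 -2.08 F [ 0.2 -0.4 -0.7] gw 0.998
[(np.int32(5194), [310.2, 300.9], [455.3, -213.4]), (np.int32(8177), [70.5, 318.3], [445.9, -333.9])]
lids [(np.int32(516), [487.3, 268.2], [562.2, -335.0])]
```

```bash
python3 -m crank '[{"dp":[0,20,-2],"roll":0,"gripper":0},{"dp":[0,45,-2],"roll":0,"gripper":0},{"dp":[0,65,-2],"roll":0,"gripper":0},{"dp":[0,77,-2],"roll":0,"gripper":0},{"dp":[0,77,-2],"roll":0,"gripper":60},{"dp":[0,77,-2],"roll":0,"gripper":255},{"dp":[0,77,-2],"roll":0,"gripper":255},{"dp":[0,77,-2],"roll":0,"gripper":255},{"dp":[0,77,-2],"roll":0,"gripper":255}]' 35
python3 -m crank '[{"dp":[0,-15,0],"roll":0,"gripper":255},{"dp":[0,-45,0],"roll":0,"gripper":255},{"dp":[0,-85,0],"roll":0,"gripper":255},{"dp":[0,-125,0],"roll":0,"gripper":255},{"dp":[0,-165,20],"roll":0,"gripper":255},{"dp":[0,-205,50],"roll":0,"gripper":255},{"dp":[0,-240,85],"roll":0,"gripper":255},{"dp":[0,-258,120],"roll":0,"gripper":255},{"dp":[0,-258,155],"roll":0,"gripper":255},{"dp":[0,-258,155],"roll":0,"gripper":255}]' 
python3 -m crank '[{"dp":[0,0,0],"roll":0,"gripper":255}]'>/dev/null
python3 nx.py 534 323 262 1.403
```

```text
time_s: 18.18
eef_pos: [447.5, -213.2, 7.0]
ee_rot: [-0.704, 0.705, -0.058, 0.06]
force: [0.5, 1.9, 8.5]
grip_width: 0.672
time_s: 19.02
eef_pos: [473.0, -55.6, 266.5]
ee_rot: [-0.705, 0.705, -0.056, 0.06]
force: [0.4, 0.4, -1.5]
grip_width: 0.668
t 19.1 pos [472.4 -57.9 264.7] dp [ -1.5   2.5 385.9] roll 0.004 jaw 1.407 j6 -1.78 F [ 0.  -0.3 -0.7] gw 0.667
```

```bash
python3 -m crank '[{"dp":[0,0,38],"roll":0,"gripper":255},{"dp":[0,0,76],"roll":0,"gripper":255},{"dp":[0,0,114],"roll":0,"gripper":255},{"dp":[0,0,152],"roll":0,"gripper":255},{"dp":[0,0,190],"roll":0,"gripper":255},{"dp":[0,0,228],"roll":0,"gripper":255},{"dp":[0,0,266],"roll":0,"gripper":255},{"dp":[0,0,300],"roll":0,"gripper":255},{"dp":[0,0,330],"roll":0,"gripper":255},{"dp":[0,0,360],"roll":0,"gripper":255}]' >/dev/null
python3 -m crank '[{"dp":[0,0,0],"roll":0,"gripper":255},{"dp":[0,0,0],"roll":0,"gripper":255}]'>/dev/null
python3 nx.py 534 323 208 1.403
```

```text
t 20.1 pos [532.6 294.7 262.2] dp [-3.3 54.2 28.2] roll 0.001 jaw 1.404 j6 -1.09 F [-0.1  0.3 -0.1] gw 0.671
```

```bash
python3 -m crank '[{"dp":[-3,0,20],"roll":0,"gripper":255},{"dp":[-3,0,28],"roll":0,"gripper":255},{"dp":[-3,0,28],"roll":0,"gripper":255},{"dp":[-3,20,28],"roll":0,"gripper":255},{"dp":[-3,40,28],"roll":0,"gripper":255},{"dp":[-3,50,28],"roll":0,"gripper":255},{"dp":[-3,54,28],"roll":0,"gripper":255},{"dp":[-3,54,28],"roll":0,"gripper":255},{"dp":[-3,54,28],"roll":0,"gripper":255}]'
python3 nx.py 534 323 208 1.403
python3 - <<'E'
from h import *
w=eyes.capture('wrist');cv2.imwrite('pics/p2.png',w['color'][150:480,150:500,::-1])
hsv=cv2.cvtColor(w['color'],cv2.COLOR_RGB2HSV);m=cv2.inRange(hsv,(3,150,60),(16,255,255))
c=max(cv2.findContours(m,0,2)[0],key=cv2.contourArea);print('lid box',cv2.boundingRect(c))
E
```

```text
time_s: 20.85
eef_pos: [534.6, 322.7, 210.2]
ee_rot: [0.705, -0.704, 0.059, -0.06]
force: [1.2, -0.6, -0.3]
grip_width: 0.668
t 20.85 pos [534.6 322.7 210.2] dp [-0.6  2.2  0.2] roll -0.0 jaw 1.403 j6 -1.05 F [ 1.2 -0.6 -0.3] gw 0.668
lid box (224, 282, 184, 168)
```

```bash
python3 -m crank '[{"dp":[2.5,0,0],"roll":0,"gripper":255},{"dp":[2.5,3,0],"roll":0,"gripper":255},{"dp":[2.5,3,0],"roll":0,"gripper":255}]' 
python3 -m crank '[{"dp":[0,0,0],"roll":0,"gripper":100},{"dp":[0,0,0],"roll":0,"gripper":50},{"dp":[0,0,0],"roll":0,"gripper":0},{"dp":[0,0,0],"roll":0,"gripper":0},{"dp":[0,0,0],"roll":0,"gripper":0},{"dp":[0,-30,0],"roll":0,"gripper":0},{"dp":[0,-55,0],"roll":0,"gripper":0},{"dp":[0,-55,0],"roll":0,"gripper":0}]' >/dev/null
python3 chk.py
python3 -m crank '[{"dp":[0,0,-40],"roll":0,"gripper":0},{"dp":[0,0,-80],"roll":0,"gripper":0},{"dp":[0,0,-120],"roll":0,"gripper":0},{"dp":[0,0,-160],"roll":0,"gripper":0},{"dp":[0,0,-200],"roll":0,"gripper":0},{"dp":[0,0,-240],"roll":0,"gripper":0},{"dp":[0,0,-280],"roll":0,"gripper":0},{"dp":[0,0,-320],"roll":0,"gripper":0},{"dp":[0,0,-360],"roll":0,"gripper":0},{"dp":[0,0,-360],"roll":0,"gripper":0}]' >/dev/null
python3 -m crank '[{"dp":[0,0,0],"roll":0,"gripper":0},{"dp":[0,0,0],"roll":0,"gripper":0}]'>/dev/null
python3 chk.py
python3 nx.py 448.5 -335.5 85 1.403
```

```text
time_s: 21.15
eef_pos: [536.7, 322.6, 206.0]
ee_rot: [-0.705, 0.705, -0.059, 0.059]
force: [-0.0, -0.1, -1.4]
grip_width: 0.669
scene 51 (np.int64(455), np.int64(319)) R-B 4.0 ; scene 66 (np.int64(457), np.int64(314)) R-B 5.0 ; scene 97 (np.int64(460), np.int64(304)) R-B 11.0 ; scene 112 (np.int64(462), np.int64(298)) R-B 15.0 ; scene 143 (np.int64(465), np.int64(287)) R-B 6.0 ; scene 158 (np.int64(467), np.int64(281)) R-B 10.0 ; scene 190 (np.int64(470), np.int64(268)) R-B 2.0 ; scene 204 (np.int64(472), np.int64(262)) R-B 4.0 ; 
top 51 (np.int64(188), np.int64(252)) R-B 17.0 ; top 66 (np.int64(186), np.int64(250)) R-B 13.0 ; top 97 (np.int64(183), np.int64(248)) R-B 68.0 ; top 112 (np.int64(181), np.int64(247)) R-B 121.0 ; top 143 (np.int64(178), np.int64(244)) R-B 154.0 ; top 158 (np.int64(176), np.int64(242)) R-B 120.0 ; top 190 (np.int64(172), np.int64(239)) R-B 65.0 ; top 204 (np.int64(170), np.int64(238)) R-B 38.0 ; 
lids [(np.int32(511), [487.3, 268.1], [562.4, -335.0]), (np.int32(533), [485.1, 320.4], [448.4, -335.5])] 21.9167
scene 51 (np.int64(455), np.int64(319)) R-B 4.0 
[... 341 characters left out ...]
64(262)) R-B 4.0 ; 
top 51 (np.int64(188), np.int64(252)) R-B 19.0 ; top 66 (np.int64(186), np.int64(250)) R-B 12.0 ; top 97 (np.int64(183), np.int64(248)) R-B 68.0 ; top 112 (np.int64(181), np.int64(247)) R-B 128.0 ; top 143 (np.int64(178), np.int64(244)) R-B 181.0 ; top 158 (np.int64(176), np.int64(242)) R-B 171.0 ; top 190 (np.int64(172), np.int64(239)) R-B 121.0 ; top 204 (np.int64(170), np.int64(238)) R-B 70.0 ; 
lids [(np.int32(256), [175.9, 243.5], [550.6, 349.2]), (np.int32(511), [487.4, 268.1], [562.3, -335.2]), (np.int32(533), [485.1, 320.4], [448.4, -335.5])] 23.0167
t 23.02 pos [476.4 -31.2 260.7] dp [  23.   175.6 -304.8] roll 0.002 jaw 1.405 j6 -1.72 F [ 0.7 -0.  -0.5] gw 0.996
```

```bash
python3 -m crank '[{"dp":[3,0,-38],"roll":0,"gripper":0},{"dp":[6,20,-76],"roll":0,"gripper":0},{"dp":[9,40,-114],"roll":0,"gripper":0},{"dp":[12,60,-152],"roll":0,"gripper":0},{"dp":[15,90,-190],"roll":0,"gripper":0},{"dp":[18,120,-228],"roll":0,"gripper":0},{"dp":[21,140,-266],"roll":0,"gripper":0},{"dp":[21,160,-304],"roll":0,"gripper":0},{"dp":[21,175,-305],"roll":0,"gripper":0},{"dp":[21,175,-305],"roll":0,"gripper":0}]' >/dev/null
python3 -m crank '[{"dp":[0,0,0],"roll":0,"gripper":0},{"dp":[0,0,0],"roll":0,"gripper":0}]'>/dev/null
python3 nx.py 446.5 -336 5 1.403
python3 - <<'E'
from h import *
w=eyes.capture('wrist');m=cv2.inRange(cv2.cvtColor(w['color'],cv2.COLOR_RGB2HSV),(3,150,60),(16,255,255))
for c in cv2.findContours(m,0,2)[0]:
  if cv2.contourArea(c)>800:print(cv2.boundingRect(c))
E
```

```text
t 24.02 pos [ 447.1 -335.4   86.8] dp [-0.6 81.8 -0.7] roll 0.002 jaw 1.405 j6 -2.26 F [-0.  -0.4 -0.6] gw 1.0
(298, 402, 97, 61)
(256, 218, 116, 113)
```

```bash
python3 -m crank '[{"dp":[0,20,0],"roll":0,"gripper":0},{"dp":[0,45,0],"roll":0,"gripper":0},{"dp":[0,65,0],"roll":0,"gripper":0},{"dp":[0,80,0],"roll":0,"gripper":0},{"dp":[0,80,0],"roll":0,"gripper":60},{"dp":[0,80,0],"roll":0,"gripper":255},{"dp":[0,80,0],"roll":0,"gripper":255},{"dp":[0,80,0],"roll":0,"gripper":255},{"dp":[0,80,0],"roll":0,"gripper":255}]' 35
python3 -m crank '[{"dp":[0,-15,0],"roll":0,"gripper":255},{"dp":[0,-45,0],"roll":0,"gripper":255},{"dp":[0,-85,0],"roll":0,"gripper":255},{"dp":[0,-125,0],"roll":0,"gripper":255},{"dp":[0,-165,20],"roll":0,"gripper":255},{"dp":[0,-205,50],"roll":0,"gripper":255},{"dp":[0,-240,85],"roll":0,"gripper":255},{"dp":[0,-258,120],"roll":0,"gripper":255},{"dp":[0,-258,155],"roll":0,"gripper":255},{"dp":[0,-258,185],"roll":0,"gripper":255}]' 
python3 -m crank '[{"dp":[0,0,30],"roll":0,"gripper":255},{"dp":[0,0,60],"roll":0,"gripper":255},{"dp":[0,0,90],"roll":0,"gripper":255},{"dp":[0,0,90],"roll":0,"gripper":255}]'>/dev/null
python3 nx.py 534 323 262 1.403
```

```text
time_s: 24.82
eef_pos: [447.1, -336.9, 7.9]
ee_rot: [-0.704, 0.705, -0.058, 0.06]
force: [1.8, 2.5, 8.3]
grip_width: 0.669
time_s: 25.65
eef_pos: [477.5, -152.5, 267.1]
ee_rot: [-0.704, 0.705, -0.058, 0.061]
force: [0.7, 1.0, -1.0]
grip_width: 0.67
t 25.98 pos [492.3 -61.2 265.1] dp [-21.4   3.4 385.8] roll 0.004 jaw 1.407 j6 -1.77 F [-0.4 -0.3 -0.4] gw 0.67
```

```bash
python3 -m crank '[{"dp":[-3,0,38],"roll":0,"gripper":255},{"dp":[-6,0,76],"roll":0,"gripper":255},{"dp":[-9,0,114],"roll":0,"gripper":255},{"dp":[-12,0,152],"roll":0,"gripper":255},{"dp":[-15,0,190],"roll":0,"gripper":255},{"dp":[-18,0,228],"roll":0,"gripper":255},{"dp":[-21,0,266],"roll":0,"gripper":255},{"dp":[-21,0,300],"roll":0,"gripper":255},{"dp":[-21,0,330],"roll":0,"gripper":255},{"dp":[-21,0,360],"roll":0,"gripper":255}]' >/dev/null
python3 -m crank '[{"dp":[0,0,0],"roll":0,"gripper":255},{"dp":[0,0,0],"roll":0,"gripper":255}]'>/dev/null
python3 nx.py 534 323 208 1.403
```

```text
t 26.98 pos [531.4 293.8 264.1] dp [-2.3 56.1 29.3] roll 0.002 jaw 1.405 j6 -1.09 F [ 0.7 -0.5 -0.5] gw 0.664
```

```bash
python3 -m crank '[{"dp":[-2,0,20],"roll":0,"gripper":255},{"dp":[-2,0,29],"roll":0,"gripper":255},{"dp":[-2,0,29],"roll":0,"gripper":255},{"dp":[-2,20,29],"roll":0,"gripper":255},{"dp":[-2,40,29],"roll":0,"gripper":255},{"dp":[-2,50,29],"roll":0,"gripper":255},{"dp":[-2,54,29],"roll":0,"gripper":255},{"dp":[-2,54,29],"roll":0,"gripper":255},{"dp":[-2,54,29],"roll":0,"gripper":255}]'
python3 nx.py 534 323 208 1.403
cat > lb.py <<'E'
from h import *
w=eyes.capture('wrist')
hsv=cv2.cvtColor(w['color'],cv2.COLOR_RGB2HSV);m=cv2.inRange(hsv,(3,150,60),(16,255,255))
c=max(cv2.findContours(m,0,2)[0],key=cv2.contourArea);print('lid box',cv2.boundingRect(c))
E
python3 lb.py
```

```text
time_s: 27.73
eef_pos: [534.8, 321.7, 211.3]
ee_rot: [0.705, -0.704, 0.059, -0.06]
force: [0.2, 0.5, -0.7]
grip_width: 0.667
t 27.73 pos [534.8 321.7 211.3] dp [-1.   3.3  1.1] roll -0.0 jaw 1.403 j6 -1.05 F [ 0.2  0.5 -0.7] gw 0.667
lid box (225, 287, 182, 166)
```

```bash
python3 -m crank '[{"dp":[1,0,1],"roll":0,"gripper":255},{"dp":[1,4,1],"roll":0,"gripper":255},{"dp":[1,4,1],"roll":0,"gripper":255}]' 
python3 -m crank '[{"dp":[0,0,0],"roll":0,"gripper":100},{"dp":[0,0,0],"roll":0,"gripper":50},{"dp":[0,0,0],"roll":0,"gripper":0},{"dp":[0,0,0],"roll":0,"gripper":0},{"dp":[0,0,0],"roll":0,"gripper":0},{"dp":[0,-30,0],"roll":0,"gripper":0},{"dp":[0,-55,0],"roll":0,"gripper":0},{"dp":[0,-55,0],"roll":0,"gripper":0}]' >/dev/null
python3 -m crank '[{"dp":[0,0,-40],"roll":0,"gripper":0},{"dp":[0,0,-80],"roll":0,"gripper":0},{"dp":[0,0,-120],"roll":0,"gripper":0},{"dp":[0,0,-160],"roll":0,"gripper":0},{"dp":[0,0,-200],"roll":0,"gripper":0},{"dp":[0,0,-240],"roll":0,"gripper":0},{"dp":[0,0,-280],"roll":0,"gripper":0},{"dp":[0,0,-320],"roll":0,"gripper":0},{"dp":[0,0,-360],"roll":0,"gripper":0},{"dp":[0,0,-360],"roll":0,"gripper":0}]' >/dev/null
python3 -m crank '[{"dp":[0,0,0],"roll":0,"gripper":0},{"dp":[0,0,0],"roll":0,"gripper":0}]'>/dev/null
python3 chk.py
python3 nx.py 561 -335.5 85 1.403
```

```text
time_s: 28.03
eef_pos: [536.2, 323.1, 207.8]
ee_rot: [0.705, -0.704, 0.058, -0.06]
force: [-1.5, -1.5, 8.0]
grip_width: 0.67
scene 51 (np.int64(455), np.int64(319)) R-B 4.0 ; scene 66 (np.int64(457), np.int64(314)) R-B 5.0 ; scene 97 (np.int64(460), np.int64(304)) R-B 10.0 ; scene 112 (np.int64(462), np.int64(298)) R-B 9.0 ; scene 143 (np.int64(465), np.int64(287)) R-B 6.0 ; scene 158 (np.int64(467), np.int64(281)) R-B 10.0 ; scene 190 (np.int64(470), np.int64(268)) R-B 13.0 ; scene 204 (np.int64(472), np.int64(262)) R-B 12.0 ; 
top 51 (np.int64(188), np.int64(252)) R-B 16.0 ; top 66 (np.int64(186), np.int64(250)) R-B 7.0 ; top 97 (np.int64(183), np.int64(248)) R-B 40.0 ; top 112 (np.int64(181), np.int64(247)) R-B 90.0 ; top 143 (np.int64(178), np.int64(244)) R-B 157.0 ; top 158 (np.int64(176), np.int64(242)) R-B 175.0 ; top 190 (np.int64(172), np.int64(239)) R-B 177.0 ; top 204 (np.int64(170), np.int64(238)) R-B 177.0 ; 
lids [(np.int32(727), [166.6, 240.7], [554.8, 370.5]), (np.int32(513), [487.3, 268.2], [562.3, -335.0])] 29.8
t 29.8 pos [475.6 -31.  261.1] dp [ 134.6  176.  -286.2] roll 0.002 jaw 1.405 j6 -1.72 F [ 0.   0.8 -1.2] gw 1.001
```

Run:
```python
from h import *
s=eyes.capture('scene');t=eyes.capture('top')
cv2.imwrite('pics/j.png',np.hstack([cv2.resize(t['color'][200:290,130:230,::-1],(440,400),interpolation=2),cv2.resize(s['color'][205:295,425:525,::-1],(360,400),interpolation=2)]))
```

```text
(no output)
```

View pics/j.png

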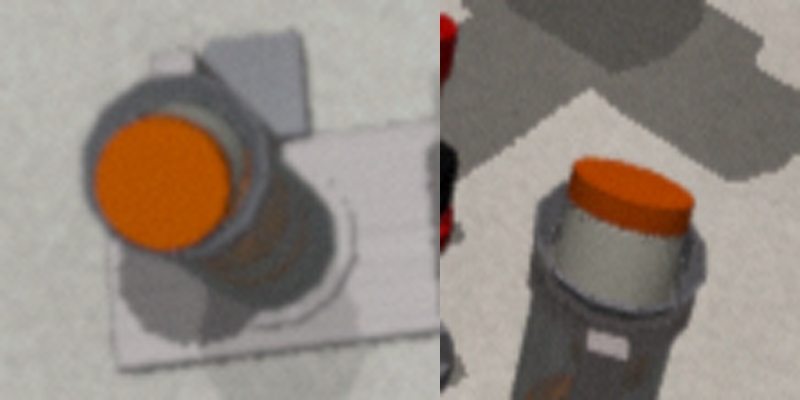

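```bash
python3 - <<'E'
from h import *
t=eyes.capture('top');s=eyes.capture('scene')
u=(130+162/4.4,200+183/4.444)
r=(130+180/4.4,200+160/4.444)
print('lid',atz(t,u,245).round(1),atz(t,u,255).round(1),'rim',atz(t,r,215).round(1))
lu=(425+631/3.6-440/3.6,205+190/4.444); print('lid tri',tri([(t,u),(s,lu)]).round(1))
ru=(425+(620-440)/3.6,205+258/4.444); print('rim tri',tri([(t,r),(s,ru)]).round(1))
E
python3 nx.py 536 323 262 1.403
```

```text
lid [521.1 315.7 245. ] [519.4 312.9 255. ] rim [537.  317.7 215. ]
lid tri [523.4 321.2 229.7]
rim tri [538.  323.3 205.7]
t 30.0 pos [475.6 -31.3 261.1] dp [  1.   -0.9 359.5] roll 0.001 jaw 1.404 j6 -1.72 F [-0.1  0.1 -0.2] gw 0.998
```

Pot 3 is hung up in the funnel, leaning towards -x: in the top crop the lid is at (162,183) and the rim at (180,160). The tube axis is nearer (537.5,321) than I had assumed. I'll regrasp it with the jaws along feeder x, which rights and centres it.

```bash
python3 -m crank '[{"dp":[-1,-10,38],"roll":0.12,"gripper":0},{"dp":[-2,-10,76],"roll":0.24,"gripper":0},{"dp":[-3,-10,114],"roll":0.36,"gripper":0},{"dp":[-4,-10,152],"roll":0.48,"gripper":0},{"dp":[-5,-10,190],"roll":0.6,"gripper":0},{"dp":[-6,-10,228],"roll":0.72,"gripper":0},{"dp":[-7,-10,266],"roll":0.84,"gripper":0},{"dp":[-8,-10,300],"roll":0.96,"gripper":0},{"dp":[-8,-10,330],"roll":1.08,"gripper":0},{"dp":[-8,-10,354],"roll":1.2,"gripper":0}]' >/dev/null
python3 -m crank '[{"dp":[0,0,0],"roll":0,"gripper":0},{"dp":[0,0,0],"roll":0,"gripper":0}]'>/dev/null
python3 nx.py 526 319 213 0.2
```

```text
t 31.0 pos [526.2 319.5 270.4] dp [ 0.4 57.4 -0.3] roll 0.067 jaw 0.267 j6 0.09 F [ 0.6 -0.1 -0.4] gw 1.001
```

```bash
python3 -m crank '[{"dp":[0,20,0],"roll":0.067,"gripper":0},{"dp":[0,40,0],"roll":0.067,"gripper":0},{"dp":[0,55,0],"roll":0.067,"gripper":0},{"dp":[0,57,0],"roll":0.067,"gripper":0},{"dp":[0,57,0],"roll":0.067,"gripper":0}]'
python3 -m crank '[{"dp":[0,0,0],"roll":0,"gripper":60},{"dp":[0,0,0],"roll":0,"gripper":100},{"dp":[0,0,0],"roll":0,"gripper":255},{"dp":[0,0,0],"roll":0,"gripper":255},{"dp":[0,0,0],"roll":0,"gripper":255},{"dp":[0,0,0],"roll":0,"gripper":255}]' 30
```

```text
time_s: 31.42
eef_pos: [526.5, 317.4, 214.0]
ee_rot: [-0.546, 0.547, -0.449, 0.448]
force: [-0.5, -0.2, 1.1]
grip_width: 1.0
time_s: 31.92
eef_pos: [531.5, 318.8, 220.1]
ee_rot: [0.552, -0.541, 0.445, -0.453]
force: [15.8, 2.2, 17.9]
grip_width: 0.546
```

```bash
cat > tri3.py <<'E'
import sys
from h import *
w=eyes.capture('wrist');s=eyes.capture('scene');t=eyes.capture('top')
print(ctrl.sense()['eef_pos'].round(1),ctrl.sense()['force'].round(1),ctrl.sense()['grip_width'])
a=cv2.resize(w['color'][:,:,::-1],(400,300))
b=cv2.resize(s['color'][190:290,420:553,::-1],(400,300),interpolation=2)
c=cv2.resize(t['color'][190:290,120:253,::-1],(400,300),interpolation=2)
d=cv2.resize(w['color'][180:480,120:520,::-1],(400,300))
cv2.imwrite('pics/'+sys.argv[1],np.vstack([np.hstack([a,b]),np.hstack([c,d])]))
E
python3 tri3.py k.png
```

```text
[531.5 318.8 220.1] [14.8  2.1 16.8] 0.5477999695914917
```

View pics/k.png

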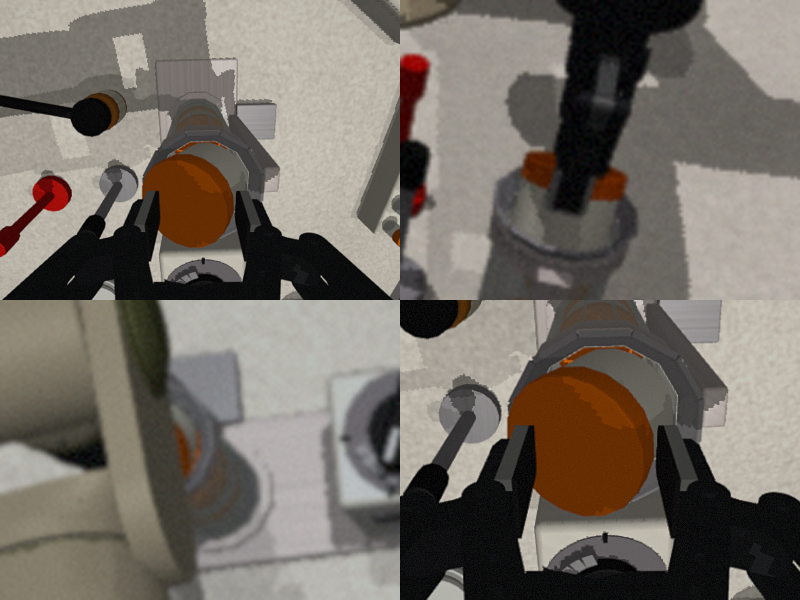

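The pot still leans to -x (lid at (580,440) in the lower-right view), and the right-hand finger is blocking it from righting. I'll open the gripper and push the lid to +x with the left finger only.

```bash
python3 -m crank '[{"dp":[0,0,0],"roll":0,"gripper":0},{"dp":[0,0,0],"roll":0,"gripper":0},{"dp":[0,0,0],"roll":0,"gripper":0},{"dp":[0,0,0],"roll":0,"gripper":0}]' 
python3 nx.py 526 320 204 0.2; python3 chk.py
```

```text
time_s: 32.4
eef_pos: [526.4, 318.2, 214.0]
ee_rot: [-0.546, 0.547, -0.449, 0.448]
force: [-0.6, 0.3, 0.3]
grip_width: 1.003
t 32.4 pos [526.4 318.2 214. ] dp [-1.8 10.  -0. ] roll -0.004 jaw 0.196 j6 0.16 F [-0.6  0.3  0.3] gw 1.003
scene 51 (np.int64(455), np.int64(319)) R-B 4.0 ; scene 66 (np.int64(457), np.int64(314)) R-B 5.0 ; scene 97 (np.int64(460), np.int64(304)) R-B 10.0 ; scene 112 (np.int64(462), np.int64(298)) R-B 9.0 ; scene 143 (np.int64(465), np.int64(287)) R-B 6.0 ; scene 158 (np.int64(467), np.int64(281)) R-B 9.0 ; scene 190 (np.int64(470), np.int64(268)) R-B 9.0 ; scene 204 (np.int64(472), np.int64(262)) R-B 1.0 ; 
top 51 (np.int64(188), np.int64(252)) R-B 16.0 ; top 66 (np.int64(186), np.int64(250)) R-B 7.0 ; top 97 (np.int64(183), np.int64(248)) R-B 15.0 ; top 112 (np.int64(181), np.int64(247)) R-B 24.0 ; top 143 (np.int64(178), np.int64(244)) R-B 29.0 ; top 158 (np.int64(176), np.int64(242)) R-B 20.0 ; top 190 (np.int64(172), np.int64(239)) R-B 12.0 ; top 204 (np.int64(170), np.int64(238)) R-B 14.0 ; 
lids [(np.int32(514), [487.4, 268.1], [562.3, -335.1])] 32.5
```

```bash
python3 lb.py
python3 -m crank '[{"dp":[-2,6,3],"roll":0,"gripper":0},{"dp":[-2,9,6],"roll":0,"gripper":0},{"dp":[-2,9,9],"roll":0,"gripper":0},{"dp":[-2,9,12],"roll":0,"gripper":0},{"dp":[-2,9,12],"roll":0,"gripper":0}]'; python3 lb.py
python3 -m crank '[{"dp":[0,0,2],"roll":0,"gripper":0},{"dp":[0,0,4],"roll":0,"gripper":0},{"dp":[0,0,6],"roll":0,"gripper":0},{"dp":[0,0,6],"roll":0,"gripper":0}]'; python3 lb.py
```

```text
lid box (239, 233, 152, 175)
time_s: 32.97
eef_pos: [538.6, 322.5, 204.9]
ee_rot: [-0.546, 0.547, -0.449, 0.449]
force: [-0.1, 1.0, 0.1]
grip_width: 1.0
lid box (199, 268, 158, 162)
time_s: 33.35
eef_pos: [542.9, 323.7, 205.6]
ee_rot: [-0.546, 0.548, -0.449, 0.448]
force: [-7.9, -2.4, 5.4]
grip_width: 0.998
lid box (189, 267, 155, 162)
```

```bash
python3 -m crank '[{"dp":[0,0,2],"roll":0,"gripper":0},{"dp":[0,0,4],"roll":0,"gripper":0},{"dp":[0,0,4],"roll":0,"gripper":0}]'; python3 lb.py
python3 -m crank '[{"dp":[0,0,2],"roll":0,"gripper":0},{"dp":[0,0,4],"roll":0,"gripper":0},{"dp":[0,0,4],"roll":0,"gripper":0}]'; python3 lb.py
```

```text
time_s: 33.65
eef_pos: [545.8, 324.5, 206.0]
ee_rot: [-0.545, 0.548, -0.45, 0.447]
force: [-14.2, -3.4, 9.8]
grip_width: 0.999
lid box (182, 267, 153, 161)
time_s: 33.95
eef_pos: [548.5, 325.2, 206.6]
ee_rot: [-0.544, 0.549, -0.45, 0.446]
force: [-22.5, -5.4, 15.5]
grip_width: 1.006
lid box (175, 267, 151, 159)
```

```bash
python3 -m crank '[{"dp":[0,0,-8],"roll":0,"gripper":0},{"dp":[0,0,-16],"roll":0,"gripper":0},{"dp":[0,-35,-16],"roll":0,"gripper":100},{"dp":[0,-70,-16],"roll":0,"gripper":255},{"dp":[0,-80,-16],"roll":0,"gripper":255},{"dp":[0,-80,0],"roll":0,"gripper":255},{"dp":[0,-80,0],"roll":0,"gripper":255},{"dp":[0,-80,0],"roll":0,"gripper":255},{"dp":[0,-80,0],"roll":0,"gripper":255}]'
python3 nx.py 551 323 262 0.2; python3 lb.py
python3 - <<'E'
from h import *
t=eyes.capture('top'); print(lids(t))
w=eyes.capture('wrist')
m=cv2.inRange(cv2.cvtColor(w['color'],cv2.COLOR_RGB2HSV),(3,150,60),(16,255,255))
c=max(cv2.findContours(m,0,2)[0],key=cv2.contourArea);e=cv2.fitEllipse(c);print(e,atz(w,e[0],240).round(1),atz(w,e[0],250).round(1))
E
```

```text
time_s: 34.75
eef_pos: [551.4, 325.1, 284.2]
ee_rot: [-0.546, 0.547, -0.449, 0.448]
force: [-0.4, -0.3, -0.3]
grip_width: 0.01
t 34.75 pos [551.4 325.1 284.2] dp [ 2.  22.2 -0.7] roll -0.004 jaw 0.196 j6 0.15 F [-0.4 -0.3 -0.3] gw 0.01
lid box (215, 197, 115, 121)
[(np.int32(167), [176.8, 240.1], [558.2, 348.3]), (np.int32(515), [487.4, 268.2], [562.2, -335.1])]
((271.31549072265625, 256.5202331542969), (103.60354614257812, 123.81510162353516), 39.84727096557617) [527.6 329.2 240. ] [528.  333.3 250. ]
```

```bash
python3 -m crank '[{"dp":[3,10,-3],"roll":0,"gripper":255},{"dp":[3,20,-3],"roll":0,"gripper":255},{"dp":[3,30,-3],"roll":0,"gripper":255},{"dp":[3,36,-3],"roll":0,"gripper":255},{"dp":[3,40,-3],"roll":0,"gripper":255},{"dp":[3,44,-3],"roll":0,"gripper":255},{"dp":[3,44,-3],"roll":0,"gripper":255}]'
python3 -m crank '[{"dp":[0,3,0],"roll":0,"gripper":255},{"dp":[0,6,0],"roll":0,"gripper":255},{"dp":[0,6,0],"roll":0,"gripper":255}]'
python3 lb.py
```

```text
time_s: 35.48
eef_pos: [549.6, 321.8, 241.1]
ee_rot: [0.547, -0.546, 0.448, -0.449]
force: [-0.2, -0.7, 1.3]
grip_width: -0.001
time_s: 35.73
eef_pos: [550.3, 322.1, 239.4]
ee_rot: [0.549, -0.545, 0.447, -0.45]
force: [-3.0, -2.4, 19.5]
grip_width: 0.003
lid box (195, 229, 128, 135)
```

Contact at tip z≈250. Pressing further.

```bash
python3 -m crank '[{"dp":[0,2,0],"roll":0,"gripper":255},{"dp":[0,4,0],"roll":0,"gripper":255},{"dp":[0,4,0],"roll":0,"gripper":255}]'
python3 lb.py
python3 -m crank '[{"dp":[0,2,0],"roll":0,"gripper":255},{"dp":[0,3,0],"roll":0,"gripper":255},{"dp":[0,3,0],"roll":0,"gripper":255}]'
python3 lb.py
```

```text
time_s: 36.03
eef_pos: [549.4, 321.7, 231.0]
ee_rot: [-0.547, 0.547, -0.449, 0.449]
force: [0.2, 0.9, -1.0]
grip_width: -0.002
lid box (214, 224, 131, 128)
time_s: 36.33
eef_pos: [549.3, 321.7, 227.5]
ee_rot: [-0.546, 0.547, -0.449, 0.448]
force: [0.4, 0.6, 0.1]
grip_width: 0.0
lid box (244, 220, 101, 75)
```

```bash
python3 -m crank '[{"dp":[0,-25,0],"roll":0,"gripper":255},{"dp":[0,-50,0],"roll":0,"gripper":255},{"dp":[0,-50,0],"roll":0,"gripper":255}]'; python3 lb.py
python3 - <<'E'
from h import *
w=eyes.capture('wrist');m=cv2.inRange(cv2.cvtColor(w['color'],cv2.COLOR_RGB2HSV),(3,150,60),(16,255,255))
c=max(cv2.findContours(m,0,2)[0],key=cv2.contourArea);e=cv2.fitEllipse(c);print(e)
for z in (158,204,240):print(z,proj(w,[537.5,321,z]),atz(w,e[0],z).round(1))
print(lids(eyes.capture('top'),amin=100)[-4:])
E
```

```text
time_s: 36.63
eef_pos: [550.5, 322.2, 283.4]
ee_rot: [0.549, -0.544, 0.447, -0.45]
force: [0.8, 0.6, -0.1]
grip_width: -0.001
lid box (253, 193, 83, 67)
((294.0454406738281, 225.92776489257812), (66.3567886352539, 83.0346908569336), 101.62999725341797)
158 [296.81791502 224.61882718] [535.8 319.7 158. ]
204 [293.73199616 247.86194466] [535.3 334.1 204. ]
240 [290.41563751 272.91666626] [534.9 345.3 240. ]
[(np.int32(183), [180.0, 238.8], [561.9, 341.6]), (np.int32(515), [487.3, 268.2], [562.3, -335.1])]
```

```bash
python3 nx.py 545 0 262 1.403; python3 nx.py 560.5 -336 85 1.403
```

```text
t 36.78 pos [549.3 321.7 277.6] dp [314.7  15.7 -66.9] roll -1.207 jaw 0.196 j6 0.15 F [-0.1 -0.1 -0.5] gw 0.0
t 36.78 pos [549.3 321.7 277.6] dp [ 647.2  192.8 -117.1] roll -1.207 jaw 0.196 j6 0.15 F [-0.1 -0.1 -0.5] gw 0.0
```

```bash
python3 -m crank '[{"dp":[36,0,-8],"roll":-0.12,"gripper":0},{"dp":[72,0,-16],"roll":-0.24,"gripper":0},{"dp":[108,0,-24],"roll":-0.36,"gripper":0},{"dp":[144,0,-32],"roll":-0.48,"gripper":0},{"dp":[180,0,-40],"roll":-0.6,"gripper":0},{"dp":[216,0,-48],"roll":-0.72,"gripper":0},{"dp":[252,0,-55],"roll":-0.84,"gripper":0},{"dp":[288,0,-60],"roll":-0.96,"gripper":0},{"dp":[315,0,-67],"roll":-1.08,"gripper":0},{"dp":[340,0,-72],"roll":-1.2,"gripper":0}]' >/dev/null
python3 -m crank '[{"dp":[0,0,0],"roll":0,"gripper":0},{"dp":[0,0,0],"roll":0,"gripper":0}]'>/dev/null
python3 nx.py 560.5 -336 85 1.403;python3 chk.py | tail -1
```

```text
t 37.78 pos [544.7 -26.5 277.1] dp [  71.3  191.8 -301.8] roll -0.012 jaw 1.391 j6 -1.65 F [ 0.1  0.1 -0.6] gw 0.998
lids [(np.int32(460), [173.9, 240.7], [556.3, 354.5]), (np.int32(515), [487.3, 268.1], [562.3, -335.0])] 37.8833
```

```bash
python3 -m crank '[{"dp":[9,0,-38],"roll":-0.012,"gripper":0},{"dp":[18,20,-76],"roll":-0.012,"gripper":0},{"dp":[27,40,-114],"roll":-0.012,"gripper":0},{"dp":[36,65,-152],"roll":-0.012,"gripper":0},{"dp":[45,95,-190],"roll":-0.012,"gripper":0},{"dp":[54,125,-228],"roll":-0.012,"gripper":0},{"dp":[63,150,-266],"roll":-0.012,"gripper":0},{"dp":[71,175,-302],"roll":-0.012,"gripper":0},{"dp":[71,192,-302],"roll":-0.012,"gripper":0},{"dp":[71,192,-302],"roll":-0.012,"gripper":0}]' >/dev/null
python3 -m crank '[{"dp":[0,0,0],"roll":0,"gripper":0},{"dp":[0,0,0],"roll":0,"gripper":0}]'>/dev/null
python3 nx.py 560.5 -336 6 1.403; python3 lb.py
```

```text
t 38.88 pos [ 563.  -334.2   86.9] dp [-2.2 80.9 -2.2] roll 0.004 jaw 1.407 j6 -2.12 F [0.5 0.  0.5] gw 0.996
lid box (254, 216, 116, 112)
```

```bash
python3 -m crank '[{"dp":[-1,20,-1],"roll":0,"gripper":0},{"dp":[-1,45,-1],"roll":0,"gripper":0},{"dp":[-1,65,-1],"roll":0,"gripper":0},{"dp":[-1,80,-1],"roll":0,"gripper":0},{"dp":[-1,80,-1],"roll":0,"gripper":60},{"dp":[-1,80,-1],"roll":0,"gripper":255},{"dp":[-1,80,-1],"roll":0,"gripper":255},{"dp":[-1,80,-1],"roll":0,"gripper":255},{"dp":[-1,80,-1],"roll":0,"gripper":255}]' 35
python3 -m crank '[{"dp":[0,-15,0],"roll":0,"gripper":255},{"dp":[0,-45,0],"roll":0,"gripper":255},{"dp":[0,-85,0],"roll":0,"gripper":255},{"dp":[0,-125,0],"roll":0,"gripper":255},{"dp":[0,-165,20],"roll":0,"gripper":255},{"dp":[0,-205,50],"roll":0,"gripper":255},{"dp":[0,-240,85],"roll":0,"gripper":255},{"dp":[0,-265,120],"roll":0,"gripper":255},{"dp":[0,-265,155],"roll":0,"gripper":255},{"dp":[0,-265,185],"roll":0,"gripper":255}]' 
python3 -m crank '[{"dp":[0,0,0],"roll":0,"gripper":255},{"dp":[0,0,0],"roll":0,"gripper":255}]'>/dev/null
python3 nx.py 538 322 265 1.403
```

```text
time_s: 39.68
eef_pos: [562.1, -336.6, 8.5]
ee_rot: [-0.704, 0.705, -0.057, 0.059]
force: [1.0, 2.6, 7.4]
grip_width: 0.669
time_s: 40.52
eef_pos: [591.6, -152.7, 275.0]
ee_rot: [-0.704, 0.705, -0.056, 0.06]
force: [0.8, -0.1, -1.3]
grip_width: 0.668
t 40.68 pos [ 591.4 -151.9  272.4] dp [-128.6    6.9  459.3] roll 0.007 jaw 1.41 j6 -1.85 F [-0.3 -2.  -1.2] gw 0.669
```

```bash
python3 -m crank '[{"dp":[-11,0,38],"roll":0,"gripper":255},{"dp":[-22,0,76],"roll":0,"gripper":255},{"dp":[-33,0,114],"roll":0,"gripper":255},{"dp":[-44,0,152],"roll":0,"gripper":255},{"dp":[-55,0,190],"roll":0,"gripper":255},{"dp":[-66,0,228],"roll":0,"gripper":255},{"dp":[-77,0,266],"roll":0,"gripper":255},{"dp":[-88,0,304],"roll":0,"gripper":255},{"dp":[-99,0,342],"roll":0,"gripper":255},{"dp":[-110,0,380],"roll":0,"gripper":255}]' >/dev/null
python3 -m crank '[{"dp":[0,0,0],"roll":0,"gripper":255},{"dp":[0,0,0],"roll":0,"gripper":255}]'>/dev/null
python3 nx.py 538 322 212 1.403
```

```text
t 41.68 pos [544.6 239.7 271. ] dp [-19.8  59.   80.2] roll 0.005 jaw 1.408 j6 -1.19 F [ 0.1 -0.1 -0.7] gw 0.666
```

```bash
python3 -m crank '[{"dp":[-8,0,30],"roll":0,"gripper":255},{"dp":[-15,0,60],"roll":0,"gripper":255},{"dp":[-20,0,80],"roll":0,"gripper":255},{"dp":[-20,0,80],"roll":0,"gripper":255},{"dp":[-20,0,80],"roll":0,"gripper":255},{"dp":[-20,20,80],"roll":0,"gripper":255},{"dp":[-20,40,80],"roll":0,"gripper":255},{"dp":[-20,54,80],"roll":0,"gripper":255},{"dp":[-20,54,80],"roll":0,"gripper":255},{"dp":[-20,54,80],"roll":0,"gripper":255}]'
python3 nx.py 538 322 212 1.403;python3 lb.py
python3 - <<'E'
from h import *
w=eyes.capture('wrist');m=cv2.inRange(cv2.cvtColor(w['color'],cv2.COLOR_RGB2HSV),(3,150,60),(16,255,255))
c=max(cv2.findContours(m,0,2)[0],key=cv2.contourArea)
x,y,a,b=cv2.boundingRect(c)
z=ctrl.sense()['eef_pos'][2]-3
print(atz(w,(x+a/2,y+a*0.0+83),z+46).round(1), atz(w,(x+a/2,y+b/2+3),z+46).round(1))
E
```

```text
time_s: 42.52
eef_pos: [538.7, 319.5, 217.3]
ee_rot: [-0.704, 0.705, -0.059, 0.059]
force: [-0.0, -0.2, -1.0]
grip_width: 0.666
t 42.52 pos [538.7 319.5 217.3] dp [-1.1  5.3  2.4] roll 0.002 jaw 1.405 j6 -1.06 F [-0.  -0.2 -1. ] gw 0.666
lid box (226, 284, 181, 166)
[531.5 321.7 261.7] [532.6 321.6 261.7]
```

```bash
python3 -m crank '[{"dp":[1.5,0,1.5],"roll":0,"gripper":255},{"dp":[1.5,3,1.5],"roll":0,"gripper":255},{"dp":[1.5,6,1.5],"roll":0,"gripper":255},{"dp":[1.5,6,1.5],"roll":0,"gripper":255},{"dp":[1.5,6,1.5],"roll":0,"gripper":255}]' 
python3 -m crank '[{"dp":[0,2,0],"roll":0,"gripper":255},{"dp":[0,4,0],"roll":0,"gripper":255},{"dp":[0,4,0],"roll":0,"gripper":255}]'
```

```text
time_s: 43.03
eef_pos: [539.1, 322.4, 211.7]
ee_rot: [-0.705, 0.705, -0.058, 0.057]
force: [-4.7, -1.6, 3.1]
grip_width: 0.666
time_s: 43.28
eef_pos: [539.0, 322.6, 210.7]
ee_rot: [0.705, -0.705, 0.057, -0.058]
force: [-13.5, -4.8, 21.0]
grip_width: 0.671
```

```bash
python3 -m crank '[{"dp":[0,-7,0],"roll":0,"gripper":255},{"dp":[-3.6,-7,-2.6],"roll":0,"gripper":255},{"dp":[-3.6,-7,-2.6],"roll":0,"gripper":255},{"dp":[-3.6,-3,-2.6],"roll":0,"gripper":255},{"dp":[-3.6,0,-2.6],"roll":0,"gripper":255},{"dp":[-3.6,0,-2.6],"roll":0,"gripper":255}]' 
python3 -m crank '[{"dp":[0,2,0],"roll":0,"gripper":255},{"dp":[0,4,0],"roll":0,"gripper":255},{"dp":[0,4,0],"roll":0,"gripper":255}]'
```

```text
time_s: 43.78
eef_pos: [535.4, 320.3, 205.6]
ee_rot: [-0.704, 0.705, -0.059, 0.057]
force: [-0.4, 0.2, -0.6]
grip_width: 0.665
time_s: 44.03
eef_pos: [535.7, 320.5, 202.7]
ee_rot: [-0.705, 0.705, -0.058, 0.058]
force: [0.1, 0.7, -0.3]
grip_width: 0.666
```

```bash
python3 -m crank '[{"dp":[0,0,0],"roll":0,"gripper":100},{"dp":[0,0,0],"roll":0,"gripper":50},{"dp":[0,0,0],"roll":0,"gripper":0},{"dp":[0,0,0],"roll":0,"gripper":0},{"dp":[0,0,0],"roll":0,"gripper":0},{"dp":[0,-30,0],"roll":0,"gripper":0},{"dp":[0,-65,0],"roll":0,"gripper":0},{"dp":[0,-80,0],"roll":0,"gripper":0},{"dp":[0,-80,0],"roll":0,"gripper":0},{"dp":[0,-80,0],"roll":0,"gripper":0}]'
python3 - <<'E'
from h import *
w=eyes.capture('wrist');m=cv2.inRange(cv2.cvtColor(w['color'],cv2.COLOR_RGB2HSV),(3,150,60),(16,255,255))
for c in cv2.findContours(m,0,2)[0]:
  if cv2.contourArea(c)>800: 
    e=cv2.fitEllipse(c);print(np.round(e[0]),np.round(e[1]))
    for z in (158,204,240):print(z,atz(w,e[0],z).round(1))
E
python3 nx.py 433.5 201 200 1.403
```

```text
time_s: 44.87
eef_pos: [535.9, 320.5, 283.4]
ee_rot: [0.705, -0.705, 0.058, -0.058]
force: [0.6, 0.7, -0.6]
grip_width: 0.999
[315. 245.] [95. 97.]
158 [549.7 318.1 158. ]
204 [533.4 320.9 204. ]
240 [520.7 323.1 240. ]
t 44.92 pos [535.5 320.3 282.1] dp [ -81.1   82.3 -134.3] roll 0.004 jaw 1.407 j6 -1.06 F [ 0.5  0.4 -1. ] gw 0.998
```

All four pots are in: the top lid is at (533,321), z≈204. Now the grey follower at (434,201). Crop c1 showed it grey with a black grip, at top px (238,304); the red one at (250,354) is not meant.

```bash
python3 -m crank '[{"dp":[-20,0,-33],"roll":0,"gripper":0},{"dp":[-40,0,-66],"roll":0,"gripper":0},{"dp":[-60,20,-100],"roll":0,"gripper":0},{"dp":[-81,50,-134],"roll":0,"gripper":0},{"dp":[-81,82,-134],"roll":0,"gripper":0},{"dp":[-81,82,-134],"roll":0,"gripper":0},{"dp":[-81,82,-134],"roll":0,"gripper":0},{"dp":[-81,82,-134],"roll":0,"gripper":0}]'
python3 - <<'E'
from h import *
w=eyes.capture('wrist');t=eyes.capture('top')
print('grip', [(q['confidence'],np.round(q['centre'],1),atz(w,q['centre'],0).round(1)) for q in models.spot_point(w,'follower')],[(q['confidence'],np.round(q['extent'],1)) for q in models.spot_in(w,'follower')])
print(proj(w,[434,201,140]),proj(w,[434,201,125]),proj(w,[434,201,0]))
v=w['color'].max(2); 
u0,v0=proj(w,[434,201,140]).astype(int)
sub=(v<45).astype(np.uint8); sub[:max(0,v0-80)]=0; sub[v0+80:]=0; sub[:,:u0-90]=0; sub[:,u0+90:]=0
n,_,st,c=cv2.connectedComponentsWithStats(sub)
print([(st[i].tolist(),c[i].round(1).tolist(),atz(w,c[i],132).round(1).tolist()) for i in range(1,n) if st[i,4]>100])
save(w,'f.png')
E
```

```text
time_s: 45.58
eef_pos: [435.2, 202.1, 202.5]
ee_rot: [0.705, -0.705, 0.057, -0.058]
force: [0.1, -0.5, 0.6]
grip_width: 1.002
grip [(0.9, array([313.8, 194.4]), array([431. , 201.3,   0. ])), (0.64, array([247.1,  80.2]), array([330.3, 164.2,   0. ]))] [(0.67, array([230.7,  78.3, 105.2,  77.8])), (0.64, array([317.2, 218.8,  70.7, 112. ])), (0.39, array([293.8, 439.7,  68.4,  44.4]))]
[312.89398749 257.4150043 ] [313.06888893 247.88627939] [313.99009216 197.85767699]
[([296, 219, 42, 57, 1779], [316.4, 248.5], [432.1, 203.3, 132.0]), ([293, 329, 23, 8, 103], [307.5, 333.6], [485.5, 189.0, 132.0])]
```

```bash
python3 -m crank '[{"dp":[-2.5,25,0.5],"roll":0,"gripper":0},{"dp":[-2.5,55,0.5],"roll":0,"gripper":0},{"dp":[-2.5,80,0.5],"roll":0,"gripper":0},{"dp":[-2.5,98,0.5],"roll":0,"gripper":60},{"dp":[-2.5,104,0.5],"roll":0,"gripper":120},{"dp":[-2.5,104,0.5],"roll":0,"gripper":150},{"dp":[-2.5,104,0.5],"roll":0,"gripper":255},{"dp":[-2.5,104,0.5],"roll":0,"gripper":255},{"dp":[-2.5,104,0.5],"roll":0,"gripper":255},{"dp":[-2.5,104,0.5],"roll":0,"gripper":255}]' 60
python3 nx.py 535.5 320.5 320 1.403
```

```text
time_s: 46.62
eef_pos: [432.6, 202.7, 98.7]
ee_rot: [0.705, -0.704, 0.057, -0.059]
force: [-0.6, 1.0, 6.1]
grip_width: 0.265
t 46.62 pos [432.6 202.7  98.7] dp [  83.  -220.9  133.3] roll 0.004 jaw 1.407 j6 -1.21 F [-0.6  1.   6.1] gw 0.265
```

```bash
python3 -m crank '[{"dp":[0,-20,0],"roll":0,"gripper":255},{"dp":[0,-55,0],"roll":0,"gripper":255},{"dp":[0,-95,0],"roll":0,"gripper":255},{"dp":[0,-135,0],"roll":0,"gripper":255},{"dp":[0,-175,0],"roll":0,"gripper":255},{"dp":[0,-210,0],"roll":0,"gripper":255},{"dp":[0,-232,0],"roll":0,"gripper":255},{"dp":[20,-236,33],"roll":0,"gripper":255},{"dp":[40,-236,66],"roll":0,"gripper":255},{"dp":[60,-236,100],"roll":0,"gripper":255}]'
python3 -m crank '[{"dp":[0,0,0],"roll":0,"gripper":255},{"dp":[0,0,0],"roll":0,"gripper":255}]'>/dev/null
python3 nx.py 535.5 320.5 322 1.403
```

```text
time_s: 47.45
eef_pos: [507.7, 292.2, 334.4]
ee_rot: [0.705, -0.704, 0.058, -0.059]
force: [0.8, -0.5, -1.2]
grip_width: 0.264
t 47.62 pos [507.5 292.1 331.4] dp [23.1  9.2 32.6] roll 0.005 jaw 1.408 j6 -1.09 F [ 0.1 -0.2 -2.8] gw 0.265
```

```bash
python3 -m crank '[{"dp":[12,0,16],"roll":0,"gripper":255},{"dp":[21.6,0,32.3],"roll":0,"gripper":255},{"dp":[21.6,0,32.3],"roll":0,"gripper":255},{"dp":[21.6,0,32.3],"roll":0,"gripper":255},{"dp":[21.6,8,32.3],"roll":0,"gripper":255},{"dp":[21.6,14,32.3],"roll":0,"gripper":255},{"dp":[21.6,18,32.3],"roll":0,"gripper":255},{"dp":[21.6,18,32.3],"roll":0,"gripper":255}]'
python3 -m crank '[{"dp":[0,2,0],"roll":0,"gripper":255},{"dp":[0,4,0],"roll":0,"gripper":255},{"dp":[0,6,0],"roll":0,"gripper":255},{"dp":[0,6,0],"roll":0,"gripper":255}]'
```

```text
time_s: 48.28
eef_pos: [533.1, 319.0, 314.1]
ee_rot: [-0.704, 0.705, -0.059, 0.057]
force: [-0.1, -0.5, -3.1]
grip_width: 0.266
time_s: 48.62
eef_pos: [533.6, 319.5, 308.8]
ee_rot: [-0.705, 0.705, -0.058, 0.058]
force: [1.0, 0.2, -2.9]
grip_width: 0.268
```

```bash
python3 -m crank '[{"dp":[0,2,0.5],"roll":0,"gripper":255},{"dp":[0,4,1],"roll":0,"gripper":255},{"dp":[0,4,1],"roll":0,"gripper":255}]'
python3 -m crank '[{"dp":[0,1,0],"roll":0,"gripper":255},{"dp":[0,2,0],"roll":0,"gripper":255},{"dp":[0,2,0],"roll":0,"gripper":255}]'
```

```text
time_s: 48.87
eef_pos: [533.8, 320.6, 304.7]
ee_rot: [-0.705, 0.705, -0.058, 0.058]
force: [-0.3, 0.7, -2.2]
grip_width: 0.267
time_s: 49.12
eef_pos: [533.8, 320.6, 302.9]
ee_rot: [-0.705, 0.705, -0.058, 0.058]
force: [-0.6, 0.4, -3.7]
grip_width: 0.266
```

```bash
python3 -m crank '[{"dp":[0,1.5,0],"roll":0,"gripper":255},{"dp":[0,3,0],"roll":0,"gripper":255},{"dp":[0,3,0],"roll":0,"gripper":255}]'
python3 -m crank '[{"dp":[0,1.5,0],"roll":0,"gripper":255},{"dp":[0,3,0],"roll":0,"gripper":255},{"dp":[0,3,0],"roll":0,"gripper":255}]'
python3 -m crank '[{"dp":[0,1.5,0],"roll":0,"gripper":255},{"dp":[0,3,0],"roll":0,"gripper":255},{"dp":[0,3,0],"roll":0,"gripper":255}]'
```

```text
time_s: 49.37
eef_pos: [533.9, 320.5, 300.5]
ee_rot: [0.705, -0.705, 0.058, -0.058]
force: [-0.2, 0.4, 2.2]
grip_width: 0.265
time_s: 49.62
eef_pos: [533.9, 320.6, 297.5]
ee_rot: [0.705, -0.705, 0.058, -0.058]
force: [-0.3, -0.3, 5.4]
grip_width: 0.268
time_s: 49.87
eef_pos: [534.3, 320.7, 296.6]
ee_rot: [0.705, -0.704, 0.056, -0.059]
force: [-1.2, 0.7, 13.6]
grip_width: 0.263
```

```bash
python3 -m crank '[{"dp":[0,2,0],"roll":0,"gripper":255},{"dp":[0,2,0],"roll":0,"gripper":255},{"dp":[0,2,0],"roll":0,"gripper":255},{"dp":[0,2,0],"roll":0,"gripper":255},{"dp":[0,2,0],"roll":0,"gripper":255},{"dp":[0,2,0],"roll":0,"gripper":255},{"dp":[0,2,0],"roll":0,"gripper":255}]'
```

```text
time_s: 50.45
eef_pos: [534.6, 320.9, 296.5]
ee_rot: [0.706, -0.704, 0.055, -0.06]
force: [-1.2, -0.0, 21.4]
grip_width: 0.263
```

Run:
```python
from h import *
w=eyes.capture('wrist')
print([(round(q['confidence'],2),np.round(q['centre']).tolist()) for q in models.spot_point(w,'knob_grip')])
c=w['color'].astype(int);m=((c[:,:,0]-c[:,:,2])>60).astype(np.uint8)
print('orange px',m.sum())
s=eyes.capture('scene')
for z in (197,198,204):print(z,proj(s,[533.5,320.7,z+140]))
save(s,'s_press.png',(400,150,560,360),3)
```

```text
[(0.69, [110.0, 309.0])]
orange px 1842
197 [490.7729088  199.39005699]
198 [490.92913716 198.86394968]
204 [491.87248599 195.68718449]
```

```bash
python3 -m crank '[{"dp":[0,-4,0],"roll":0,"gripper":255},{"dp":[0,-7,0],"roll":0,"gripper":255},{"dp":[0,-7,0],"roll":0,"gripper":255},{"dp":[0,-7,0],"roll":0,"gripper":200},{"dp":[0,-7,0],"roll":0,"gripper":100},{"dp":[0,-7,0],"roll":0,"gripper":0},{"dp":[0,-7,0],"roll":0,"gripper":0},{"dp":[0,-7,0],"roll":0,"gripper":0}]'
python3 -m crank '[{"dp":[0,-25,0],"roll":0,"gripper":0},{"dp":[0,-50,0],"roll":0,"gripper":0},{"dp":[0,-68,0],"roll":0,"gripper":0},{"dp":[0,-68,0],"roll":0,"gripper":0}]'
python3 nx.py 569.9 165.1 300 1.403
```

```text
time_s: 51.27
eef_pos: [533.8, 320.6, 298.6]
ee_rot: [-0.705, 0.705, -0.058, 0.058]
force: [-0.1, 0.9, -0.1]
grip_width: 0.823
time_s: 51.6
eef_pos: [534.3, 320.8, 371.1]
ee_rot: [0.706, -0.704, 0.056, -0.06]
force: [-0.3, 0.2, 0.6]
grip_width: 0.996
t 51.6 pos [534.3 320.8 371.1] dp [  60.1   70.9 -148. ] roll 0.004 jaw 1.407 j6 -1.05 F [-0.3  0.2  0.6] gw 0.996
```

```bash
python3 -m crank '[{"dp":[15,0,-37],"roll":0,"gripper":0},{"dp":[30,0,-74],"roll":0,"gripper":0},{"dp":[45,10,-111],"roll":0,"gripper":0},{"dp":[60,30,-148],"roll":0,"gripper":0},{"dp":[60,60,-148],"roll":0,"gripper":0},{"dp":[60,95,-148],"roll":0,"gripper":0},{"dp":[60,120,-148],"roll":0,"gripper":0},{"dp":[60,120,-148],"roll":0,"gripper":0},{"dp":[60,120,-148],"roll":0,"gripper":0}]' >/dev/null
python3 nx.py 569.9 165.1 181 1.403
python3 - <<'E'
from h import *
w=eyes.capture('wrist')
print([(round(q['confidence'],2),np.round(q['centre']).tolist(),atz(w,q['centre'],184).round(1).tolist()) for q in models.spot_point(w,'knob_grip')],proj(w,[569.9,165.1,184]))
E
```

```text
t 52.35 pos [568.5 164.7 246.7] dp [ 1.4 65.7  0.6] roll 0.004 jaw 1.407 j6 -1.32 F [0.7 0.3 1.7] gw 1.002
[(0.78, [320.0, 260.0], [569.3, 167.3, 184.0])] [316.52455213 261.7299852 ]
```

```bash
python3 -m crank '[{"dp":[2,20,1.5],"roll":0,"gripper":0},{"dp":[2,40,1.5],"roll":0,"gripper":0},{"dp":[2,56,1.5],"roll":0,"gripper":80},{"dp":[2,64,1.5],"roll":0,"gripper":140},{"dp":[2,64,1.5],"roll":0,"gripper":180},{"dp":[2,64,1.5],"roll":0,"gripper":180}]'
python3 -m crank '[{"dp":[0,0,0],"roll":0,"gripper":200},{"dp":[0,0,0],"roll":0,"gripper":255},{"dp":[0,0,0],"roll":0,"gripper":255},{"dp":[0,0,0],"roll":0,"gripper":255},{"dp":[0,0,0],"roll":0,"gripper":255}]' 60
```

```text
time_s: 52.95
eef_pos: [571.7, 166.1, 184.6]
ee_rot: [0.705, -0.705, 0.057, -0.059]
force: [0.6, 0.2, 0.0]
grip_width: 0.451
time_s: 53.37
eef_pos: [571.7, 165.5, 185.0]
ee_rot: [-0.705, 0.705, -0.057, 0.059]
force: [-1.4, -3.2, 6.4]
grip_width: 0.16
```

Gripped. Now lift 14, turn −1.2 (clockwise, so positive roll) and lower.

```bash
python3 -m crank '[{"dp":[0,-4,0],"roll":0,"gripper":255},{"dp":[0,-8,0],"roll":0,"gripper":255},{"dp":[0,-12,0],"roll":0,"gripper":255},{"dp":[0,-15,0],"roll":0,"gripper":255},{"dp":[0,-15,0],"roll":0,"gripper":255},{"dp":[0,-15,0],"roll":0,"gripper":255}]'
python3 -m crank '[{"dp":[0,0,0],"roll":0.12,"gripper":255},{"dp":[0,0,0],"roll":0.24,"gripper":255},{"dp":[0,0,0],"roll":0.36,"gripper":255},{"dp":[0,0,0],"roll":0.48,"gripper":255},{"dp":[0,0,0],"roll":0.6,"gripper":255},{"dp":[0,0,0],"roll":0.72,"gripper":255},{"dp":[0,0,0],"roll":0.84,"gripper":255},{"dp":[0,0,0],"roll":0.96,"gripper":255},{"dp":[0,0,0],"roll":1.08,"gripper":255},{"dp":[0,0,0],"roll":1.2,"gripper":255}]'
python3 nx.py 571 166 181 0.2
```

```text
time_s: 53.87
eef_pos: [571.3, 165.6, 198.0]
ee_rot: [-0.705, 0.705, -0.058, 0.058]
force: [3.6, -4.2, -8.2]
grip_width: 0.157
time_s: 54.7
eef_pos: [570.8, 164.7, 197.6]
ee_rot: [-0.546, 0.549, -0.447, 0.447]
force: [1.3, -8.8, -7.3]
grip_width: 0.158
t 54.7 pos [570.8 164.7 197.6] dp [-1.2 16.6  0.5] roll 0.0 jaw 0.2 j6 -0.11 F [ 1.3 -8.8 -7.3] gw 0.158
```

```bash
python3 -m crank '[{"dp":[0,5,0],"roll":0,"gripper":255},{"dp":[0,9,0],"roll":0,"gripper":255},{"dp":[0,13,0],"roll":0,"gripper":255},{"dp":[0,14,0],"roll":0,"gripper":255},{"dp":[0,14,0],"roll":0,"gripper":255}]'
python3 -m crank '[{"dp":[0,0,0],"roll":0,"gripper":120},{"dp":[0,0,0],"roll":0,"gripper":60},{"dp":[0,0,0],"roll":0,"gripper":0},{"dp":[0,0,0],"roll":0,"gripper":0},{"dp":[0,-40,0],"roll":0,"gripper":0},{"dp":[0,-80,0],"roll":0,"gripper":0},{"dp":[0,-115,0],"roll":0,"gripper":0},{"dp":[0,-115,0],"roll":0,"gripper":0}]'
python3 tri3.py fin.png
```

```text
time_s: 55.12
eef_pos: [570.9, 164.8, 185.1]
ee_rot: [-0.548, 0.55, -0.445, 0.446]
force: [-2.8, -8.7, 2.6]
grip_width: 0.16
time_s: 55.78
eef_pos: [572.6, 166.4, 307.0]
ee_rot: [0.552, -0.546, 0.442, -0.449]
force: [-0.4, -0.3, 0.3]
grip_width: 1.002
[570.9 166.1 298.5] [ 0.2  0.1 -0.8] 1.003457908239876
```

View pics/fin.png

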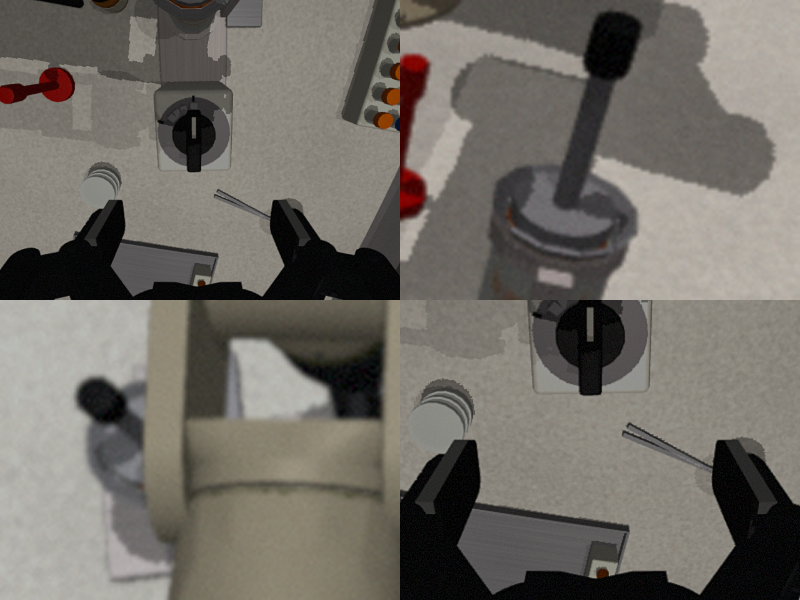

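```bash
python3 -m crank '[{"dp":[0,0,0],"roll":0,"gripper":0},{"dp":[0,0,0],"roll":0,"gripper":0}]'; python3 -c "
from rig import ctrl
print(ctrl.finish_job())"
```

```text
time_s: 56.1
eef_pos: [570.8, 165.9, 297.7]
ee_rot: [-0.548, 0.55, -0.446, 0.445]
force: [-0.1, 0.8, 0.1]
grip_width: 1.001
the job is handed in; nothing more can be done
None
```

I refilled the feeder and handed the job in at about 56 s of the 210 s. `finish_job` gave no verdict, so what follows rests on my own checks.

**What I did**
- I turned the selector to load and let it drop into its notch.
- I put all four orange pots in the tube, then set the follower on the stack and pressed it to the seat's stop. The force rose to 21 N while the follower sank no further.
- I let go of the follower, turned the selector back to feed and dropped it into its notch.

**Last checks**
- **Pots:** the top lid was at z ≈ 204 mm on the tube's axis, as expected for four pots.
- **Follower:** in the final picture it stands upright in the tube, with its top where a four-pot stack should put it.
- **Selector:** the knob pointer is at feed, and the knob is down.
- **Gripper and bystanders:** the gripper is open and clear, reading about 0 N. The arm had no contact with the bystanders; the dishes and forceps look undisturbed in the final picture. I did not measure any bystander's position again.

**What failed or disagreed on the way**
- **Fingertips:** they ended about 32 mm higher than the tool description says, so my first pot grasp closed just above the lid. I corrected for this afterwards.
- **Third pot:** it tilted and stuck in the funnel. Regrasping it and pushing it sideways did not help, but pressing on the raised side of its lid dropped it in. Its lid then measured z ≈ 158 mm, the right height for three pots.
- **Tube axis:** my estimates of its position varied by up to about 6 mm until contact forces on the fourth pot settled it.

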